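# Flatten annealed copper blanks in the bench screw press

## Task

Pull the sliding bed of the small screw press out by its handle and build one flat stack squarely on the middle of the bed, long sides along the bed's travel: all the copper blanks, with one steel separator plate between each blank and the next, and the wooden pressing block on top (a separator may be left over). Slide the bed fully home under the screw, wind the crank down until the platen just meets the block, then give it one quarter turn more (never as much as half a turn, which would mark the copper) and let go. Leave the torch bottle, the tin and the little crucible bowl where they are.

Things in the scene. Friction and masses are not known exactly. Their poses are not given: they have to be found in the camera images.
- press: green screw press, fixed. Origin: bench level under the vertical screw axis; x points away from the robot along the bed's travel. Base 14 mm high, from x = -225 to +62 mm; 110 mm wide in front, 172 under the bridge. Two 22 mm round posts at y = +-72 mm carry a bridge 34 mm deep (x), 190 wide, 150 to 185 mm high. The crank turns above it at fixed height
- bed (a joint): sliding bed, m: 0 = fully home, its middle under the screw; 0.12 = fully out towards the robot (end stop). It slides along the press's x with 3 N of friction and stays where it is left; it may start a little open
- bed_mid (a point): centre of the bed's flat top face, 30 mm above the bench, moves with the bed; x axis as the press's x. The bed is a dark steel plate 120 mm (x) by 88 mm (y), without rims; four upright guide pins, 8 mm thick, 56 mm tall, stand on it at x = +-45, y = +-39 mm: the stack goes between them (70 mm clear across y)
- bed_handle (a point): point on the bed's upright round wooden handle (22 mm diameter, standing from 30 to 86 mm above the bench, 90 mm in front (-x) of the bed's middle); this point is 70 mm above the bench, on its axis. Fixed to the bed; can be pinched from above
- crank (a joint): crank angle, rad, growing clockwise seen from above, which lowers the ram 20 mm per turn (3.18 mm per rad). At 0 the crank points to the press's +y and the platen face is 82 mm above the bed's top. Starts at 0 to 3.1, can turn past 18; friction 0.22 N m, it stays where it is left, also under load
- crank_grip (a point): point on the crank's upright wooden knob (24 mm diameter, from 212 to 257 mm above the bench, 60 mm from the screw axis); this point is on its axis, 242 mm above the bench. The knob spins freely on its own axis: a gripper holding it from above may keep its orientation while going round the screw axis
- platen (a joint): give of the sprung platen, m: 0 while it hangs free; once its face bears on the stack it stays there while the ram comes down, so this grows by 20 mm per turn (5 mm for a quarter turn) against a spring of 8 N/mm (40 N at 5 mm, adding about 2 N to the force at the knob)
- platen_face (a point): centre of the steel platen's lower face (74 mm along x, 108 mm along y), which presses on the stack; the platen is 14 mm thick
- blank_a: copper blank: flat plate 84 x 54 x 8 mm, about 0.32 kg; two or three are present (None: absent). Origin: centre of its underside; x along the 84 mm side, z up (top face at z = 8 mm)
- blank_b: copper blank: flat plate 84 x 54 x 8 mm, about 0.32 kg; two or three are present (None: absent). Origin: centre of its underside; x along the 84 mm side, z up (top face at z = 8 mm)
- blank_c: copper blank: flat plate 84 x 54 x 8 mm, about 0.32 kg; two or three are present (None: absent). Origin: centre of its underside; x along the 84 mm side, z up (top face at z = 8 mm)
- sep_a: steel separator plate, thinner and longer than a blank: 100 x 60 x 6 mm, about 0.28 kg. Origin: centre of its underside; x along the 100 mm side, z up
- sep_b: steel separator plate, thinner and longer than a blank: 100 x 60 x 6 mm, about 0.28 kg. Origin: centre of its underside; x along the 100 mm side, z up
- block: wooden pressing block 90 x 56 x 20 mm, about 0.25 kg, goes on top of the stack. Origin: centre of its underside; x along the 90 mm side, z up. The whole stack is 42 mm high with two blanks and 56 mm with three
- torch: yellow torch gas bottle 200 mm tall, 68 mm diameter, standing; leave it. Origin at its foot
- tin: tin 100 mm tall, 90 mm diameter, standing; leave it. Origin at its foot
- crucible: small white ceramic bowl, 64 mm across, 45 mm tall, standing behind the press; leave it. Origin at its foot
There are look-alikes about, which are no part of the job. What is shaped like the blank_b but blue or red is not meant. Leave any turquoise look-alike of the blank_c alone.

How it is judged:
By the outcome, as a careful person would: the job done as asked, in the order asked, and still so for the second after the job is handed in, with the robot touching nothing.
Of blank_a, blank_b, blank_c only 2 to 3 are there at a start; the rules pass over those that are not, and their reading is None.
At some moment in a run one of block may be knocked a few centimetres aside while the robot is not near it.
It also fails if it takes over 210 s, if anything falls off the work surface, if the arm or the gripper's body presses on something with over 40 N, if the wrist force passes 120 N, or if a joint passes its speed limit or range.

## Robot

A 6-joint arm with a two-finger parallel gripper is mounted at the origin on the work surface. World frame = base frame: x ahead of the robot, y to its left, z up, the work surface at z = 0. Lengths are in mm, angles in rad, forces in N, time in s.
With the tool pointing down it reaches from about 350 to 875 mm from the base axis. Payload 4.2 kg.
Tool frame: the origin (TCP) lies on the centre line of the jaws, within the pads' length; the fingertips stand 22 mm ahead of it and the grasp point (between the pads) lies 3 mm ahead of it; x points along the fingers, z is the direction in which the jaws open and shut, and the axes are right-handed (so a half turn about x gives the same grasp; the last joint's range is limited). The gripper opens to 87 mm and grips with 3 to 60 N. Pads are 19 mm wide; open, the fingers measure 117 mm over their backs; the gripper's body (75 mm by 190 mm) begins 51 mm behind the grasp point.
Start: joints at [-0.918, 0.385, 0.008, 0, -1.194, -0.259], TCP at [239.826, -577.133, 244.55] pointing down, gripper open.
Joint ranges: [-3.14, 3.14], [-1.21, 2.06], [-1.07, 1.41], [-3.16, 2.05], [-2.99, -0.16], [-3.1, 3.1]. Speed limits (rad/s): [2.79, 2.79, 3.14, 3.14, 3.14, 3.14].

## Interface

Orientations are given as [roll, pitch, yaw] about the fixed x, y, z axes, in that order (R = Rz(yaw) Ry(pitch) Rx(roll)).
In Python, from plant import ctrl gives the robot as it stands.
- The arm moves only by the tool servo_tool, never from a script. Its argument "motion" is one flat list of numbers, 5 for each row, row after row: the shift along the tool's x, y, z in m, then the turn about the tool's x in rad, then the closure, from -1 (fully open) to 1 (shut), so that 0 is half open. A call has 1 to 5 rows; each row is the pose to reach, as a shift and turn from the pose measured when the call began, along the tool's axes at that moment; what a row does not reach only later rows make up. A row lasts 1/10 s, in which the tool goes at most 50 mm and 8.59 degrees, less where a joint would pass 70% of its speed; a pose out of reach is approached as far as the arm can. A call with a gripper value outside its range is refused whole. The fingers move at their own pace and stop on an object; the grip force is fixed at half the most. Time passes only in rows, so rows that repeat a pose let the fingers close. It gives the time, the measured TCP pose, the force and the opening at its end, in the units of the state.
- ctrl.observe(): the state, without advancing time (a new reading comes with each control period).
- ctrl.read_camera(name): name is "scene" or "side" or "wrist"; returns a dict with "pixels" (384x512x3 uint8, red, green, blue), "fx", "fy", "cx", "cy" (pixels), "R" (3x3) and "t" (3): a world point X has camera coordinates R X + t; the wrist camera has in their place "mount" (4x4, takes a point from camera to tool coordinates, whose origin is the TCP and whose axes are the tool frame's). Camera axes: x right, y down, z forward; pixel columns grow to the right and rows downward; lengths in mm; the calibration is good to about 2 mm. The wrist camera is an equidistant fisheye: a pixel r from the principal point sees the ray r / f radians off the axis. A picture is of the moment at which its call begins: read the wrist's pose just before it. There is no depth.
- ctrl.hand_in(): hands the job in, once; it reports no verdict.
The state is a dict: "t": time; "joints": joint angles; "dq": joint speeds; "joint_torque": joint torques, N m; "ee_pos": TCP position; "ee_rot": TCP orientation; "wrist_force": force on the tool from outside, world axes, zero at the start; "torque": the same for the moment, N m; "gripper_width": opening from 0.0 (shut) to 1.0 (fully open).
Only numpy, scipy, OpenCV 4.12 (cv2) and the standard library are available. Lean on these libraries where they do the work, as an engineer would, in place of code of your own. Each camera call takes 0.05 s, during which the arm holds its last target. There are 200 camera calls.

## Working session

There is one attempt and no reset: what is moved stays moved. The work goes in short steps, Python scripts to look and compute and a tool call to move; the robot and the scene stay as the last step left them, time stands still between calls to the robot, and variables do not carry over. Pictures are saved under pics/ and viewed, about 12 in all and at most 16, crops included, and the job is handed in when it is done.

Besides the shell and the picture viewer there is one more tool, called after "Request:" as name(argument=value, ...), one argument or row to a line, values as JSON. servo_tool: Moves the arm, as the interface text tells. Its arguments: {"type":"object","properties":{"motion":{"type":"array","items":{"type":"number"}}},"required":["motion"]}

```bash
ls; mkdir -p pics
cat > h.py <<'E'
from plant import ctrl
import numpy as np, cv2
from scipy.spatial.transform import Rotation as Ro
def st():
    s=ctrl.observe(); return s
def snap(n,f):
    s=ctrl.observe(); c=ctrl.read_camera(n); c['s']=s
    cv2.imwrite('pics/'+f+'.png',c['pixels'][:,:,::-1]); np.save('pics/'+f+'.npy',c,allow_pickle=True); return c
def load(f): return np.load('pics/'+f+'.npy',allow_pickle=True).item()
def ray(c,u,v):
    if 'mount' in c:
        x,y=(u-c['cx'])/c['fx'],(v-c['cy'])/c['fy']; th=np.hypot(x,y); k=np.sin(th)/max(th,1e-9)
        d=np.array([x*k,y*k,np.cos(th)]); M=np.array(c['mount']); s=c['s']
        R=Ro.from_euler('xyz',s['ee_rot']).as_matrix()
        return R@M[:3,3]+np.array(s['ee_pos']), R@M[:3,:3]@d
    R=np.array(c['R']);t=np.array(c['t']); return -R.T@t, R.T@np.array([(u-c['cx'])/c['fx'],(v-c['cy'])/c['fy'],1])
def plane(c,u,v,z):
    o,d=ray(c,u,v); return (o+d*(z-o[2])/d[2])[:2]
def proj(c,X):
    X=np.array(X,float)
    if 'mount' in c:
        M=np.array(c['mount']); s=c['s']; R=Ro.from_euler('xyz',s['ee_rot']).as_matrix()
        p=M[:3,:3].T@(R.T@(X-np.array(s['ee_pos']))-M[:3,3]); th=np.arctan2(np.hypot(p[0],p[1]),p[2]); r=np.hypot(p[0],p[1])
        return np.array([c['cx']+c['fx']*th*p[0]/r,c['cy']+c['fy']*th*p[1]/r])
    p=np.array(c['R'])@X+np.array(c['t']); return np.array([c['fx']*p[0]/p[2]+c['cx'],c['fy']*p[1]/p[2]+c['cy']])
def tools():
    s=ctrl.observe(); print(s['t'],np.round(s['ee_pos'],1),np.round(s['ee_rot'],3),'F',np.round(s['wrist_force'],1),'w',round(s['gripper_width'],3),'j',np.round(s['joints'],2))
    R=Ro.from_euler('xyz',s['ee_rot']).as_matrix(); print(np.round(R,3).tolist())
E
python3 - <<'E'
from h import *
tools()
a=snap('scene','a');b=snap('side','b');w=snap('wrist','w')
print(w['mount'],w['fx'],w['cx'],w['cy'])
for c in (a,b): print(ray(c,256,192))
im=np.hstack([cv2.resize(x['pixels'],(800,600)) for x in (a,b)])
cv2.imwrite('pics/a2.png',cv2.resize(a['pixels'],(800,600))[:,:,::-1])
cv2.imwrite('pics/b2.png',cv2.resize(b['pixels'],(800,600))[:,:,::-1])
E
```

```text
pics
0.0 [ 239.6 -576.6  243.5] [0.051 1.569 2.016] F [ 0.3 -0.4  0.2] w 1.001 j [-0.92  0.39  0.01 -0.   -1.19 -0.26]
[[-0.001, -0.924, -0.384], [0.002, -0.384, 0.924], [-1.0, 0.0, 0.002]]
[[-1.37698108e-03 -2.58797473e-01  9.65930625e-01 -1.39584116e+02]
 [ 2.82197582e-04 -9.65931603e-01 -2.58797333e-01  7.22783748e+01]
 [ 9.99999012e-01 -8.37757453e-05  1.40310157e-03  2.83109202e-01]
 [ 0.00000000e+00  0.00000000e+00  0.00000000e+00  1.00000000e+00]] 297.3186396354542 256.9889359530513 192.0256819051843
(array([1066.76219326, -391.95466448, 1001.70374766]), array([-0.49437602,  0.35616843, -0.79298732]))
(array([   -2.40030809, -1093.37843349,  1159.99265407]), array([ 0.32327179,  0.69570637, -0.64180754]))
```

View pics/a2.png

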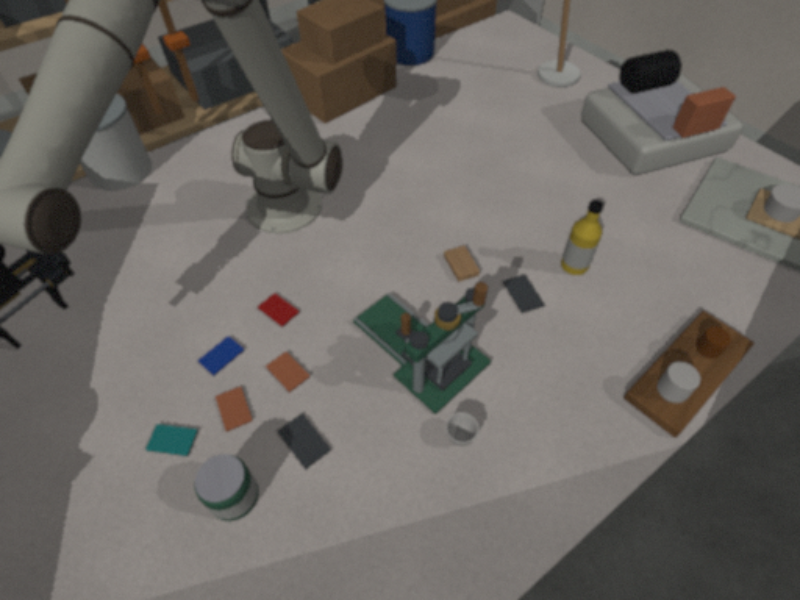

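View pics/b2.png

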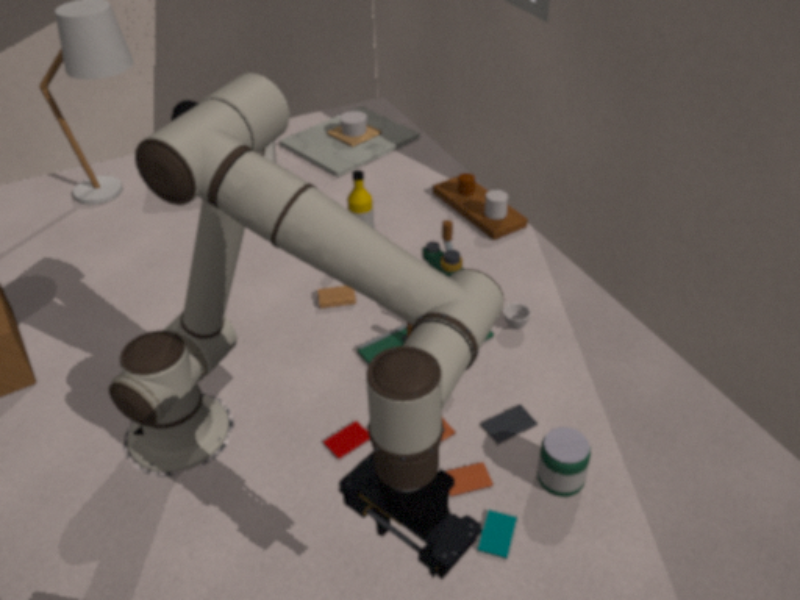

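The scene view (800 px scale) shows two copper blanks at (288,370) and (234,408), with red, blue and turquoise decoys next to them. The separators are at (305,440) and (523,293) and the block is at (462,262). On the press, the handle is at (406,325), the knob at (480,292) and the base corners at (355,320), (392,295), (435,410) and (490,360). The arm hides most of this in the side view.

```bash
cat >> h.py <<'E'
def rects(c,mask,z,amin=80,L=None):
    out=[]
    for k in cv2.findContours(mask.astype(np.uint8),cv2.RETR_EXTERNAL,cv2.CHAIN_APPROX_NONE)[0]:
        if cv2.contourArea(k)<amin: continue
        p=np.array([plane(c,*q,z) for q in k[:,0,:]],np.float32)
        (x,y),(w,h),a=cv2.minAreaRect(p)
        if w<h: w,h,a=h,w,a+90
        a=(a+90)%180-90
        m=k[:,0,:].mean(0); out.append((round(x,1),round(y,1),round(w),round(h),round(a,1),m.round().tolist()))
    return out
E
python3 - <<'E'
from h import *
a=load('a');hsv=cv2.cvtColor(a['pixels'],cv2.COLOR_RGB2HSV);H,S,V=[hsv[:,:,i].astype(int) for i in range(3)]
s=1/1.5625
for n,(u,v) in dict(cu=(288,370),cu2=(234,408),red=(278,310),sepA=(305,440),sepB=(523,293),block=(462,262),green=(375,322),table=(350,420)).items(): print(n,hsv[int(v*s),int(u*s)])
cop=(H>4)&(H<14)&(S>110)
print('cop',rects(a,cop,6))
print('dark',rects(a,(V<85)&(S<90)&(np.indices(V.shape)[0]>170),4))
print('blk',rects(a,(H>8)&(H<20)&(S>80)&(V>110),18))
print('green',rects(a,(H>55)&(H<90)&(S>70),12))
for u,v in [(355,320),(392,295),(435,410),(490,360),(395,374)]: print(plane(a,u*s,v*s,14))
print('handle',plane(a,406*s,317*s,86),'knob',plane(a,480*s,285*s,257), 'screw top',plane(a,447*s,310*s,210))
print('torch',plane(a,577*s,265*s,0),'tin',plane(a,222*s,475*s,100),'cruc',plane(a,463*s,425*s,30))
E
```

```text
cu [  9 139 123]
cu2 [ 10 140 122]
red [  0 199 114]
sepA [100  27  57]
sepB [102  23  56]
block [ 14 106 118]
green [77 99 75]
table [ 10  17 138]
cop [(461.1, -373.2, 81, 51, -11.0, [149.0, 261.0]), (452.1, -244.9, 80, 50, 6.4, [184.0, 238.0]), (948.7, 528.4, 106, 59, -86.3, [455.0, 219.0]), (419.2, 1253.4, 332, 124, -71.3, [450.0, 71.0]), (-986.8, 116.9, 182, 84, -10.9, [113.0, 27.0])]
dark [(614.9, -443.6, 99, 89, -71.1, [149.0, 318.0]), (601.8, -296.9, 103, 64, 2.8, [194.0, 281.0]), (1186.9, 267.0, 845, 274, -89.8, [450.0, 327.0]), (896.7, 424.6, 317, 14, -83.5, [423.0, 226.0]), (553.8, 77.8, 309, 288, -83.7, [276.0, 221.0]), (532.4, 156.0, 120, 49, -84.6, [292.0, 195.0]), (597.7, 294.6, 102, 64, -15.8, [334.0, 187.0]), (-74.2, -608.0, 273, 162, -12.7, [16.0, 191.0])]
blk [(468.8, -373.9, 82, 52, -11.1, [149.0, 261.0]), (458.8, -246.6, 82, 53, 7.4, [184.0, 237.0]), (448.4, 237.1, 90, 53, -16.6, [295.0, 167.0]), (812.8, 996.0, 135, 115, -72.0, [494.0, 139.0]), (397.2, 1322.3, 147, 62, 73.8, [455.0, 61.0]), (-1414.2, -246.1, 170, 86, -89.3, [24.0, 15.0])]
green [(616.4, -452.4, 88, 39, -83.2, [148.0, 316.0]), (453.0, -497.5, 83, 54, 45.1, [112.0, 280.0]), (643.6, 16.0, 169, 122, -82.7, [282.0, 243.0]), (512.3, 6.8, 190, 109, 18.3, [260.0, 212.0])]
[435.2755967 -61.3917413]
[428.22086194  45.71167142]
[712.69366518 -57.35040653]
[693.31143505 107.03796813]
[599.39259639 -72.02711999]
handle [538.91277974   2.68509012] knob [661.06476766  74.18302674] screw top [642.81015521  17.45846718]
torch [617.04809091 464.11739944] tin [ 620.13882545 -445.61541648] cruc [775.09995832 -39.89849985]
```

Request:
servo_tool(
  motion=[-0.0069,-0.037,0.0245,0,-1,-0.0138,-0.0745,0.049,0,-1,-0.0207,-0.112,0.0735,0,-1,-0.0276,-0.149,0.098,0,-1,-0.0345,-0.186,0.1225,0,-1],
)

```text
t: 0.65
ee_pos: [365.0, -390.7, 278.4]
ee_rot: [0.149, 1.569, 2.113]
wrist_force: [0.5, -1.5, 0.1]
gripper_width: 0.999
```

Request:
servo_tool(
  motion=[-0.0069,-0.037,0.0245,0,-1,-0.0138,-0.0745,0.049,0,-1,-0.0207,-0.112,0.0735,0,-1,-0.0276,-0.149,0.098,0,-1,-0.0345,-0.186,0.1225,0,-1],
)

```text
t: 1.15
ee_pos: [490.4, -204.5, 313.3]
ee_rot: [0.149, 1.568, 2.113]
wrist_force: [0.9, -0.4, -0.1]
gripper_width: 0.997
```

Request:
servo_tool(
  motion=[-0.0069,-0.037,0.0245,0.07,-1,-0.0138,-0.0745,0.049,0.14,-1,-0.0207,-0.112,0.0735,0.21,-1,-0.0276,-0.149,0.098,0.28,-1,-0.0276,-0.149,0.098,0.28,-1],
)

```text
t: 1.65
ee_pos: [593.0, -52.9, 340.5]
ee_rot: [0.11, 1.568, 1.798]
wrist_force: [-0.8, -0.1, -0.2]
gripper_width: 1.002
```

Run:
```python
from h import *
tools()
w=snap('wrist','w1'); cv2.imwrite('pics/w1b.png',cv2.resize(w['pixels'],(800,600))[:,:,::-1])
```

```text
1.65 [593.  -52.9 340.5] [0.11  1.568 1.798] F [-0.8 -0.1 -0.2] w 1.002 j [ 0.18  0.29  0.1  -0.   -1.39 -1.63]
[[-0.001, -0.993, -0.117], [0.002, -0.117, 0.993], [-1.0, 0.0, 0.003]]
```

View pics/w1b.png

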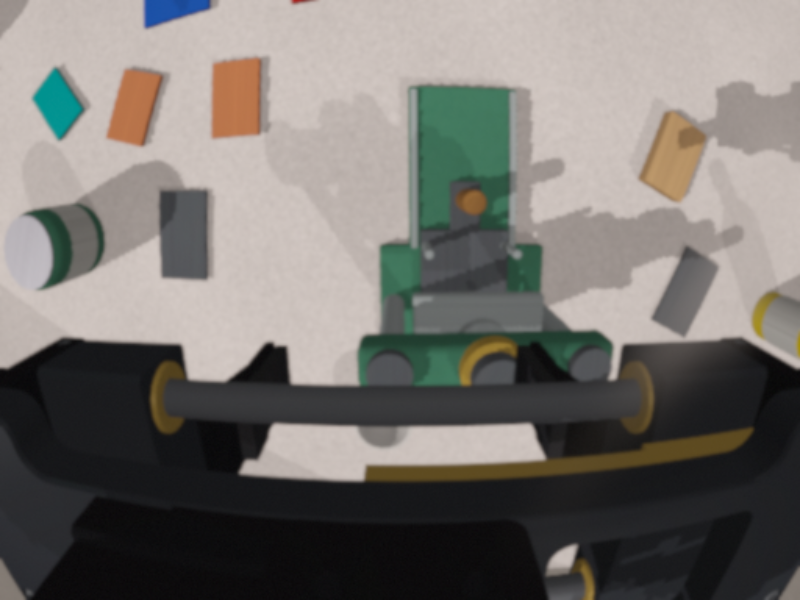

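The wrist view shows copper blanks at (235,98) and (135,107), separators at (185,234) and (685,290) and the block at (673,155). The base front edge runs (412,87) to (515,87) and the handle top is at (474,202). No third blank is visible, so I take it that there are two.

Run:
```python
from h import *
a=load('w1');hsv=cv2.cvtColor(a['pixels'],cv2.COLOR_RGB2HSV);H,S,V=[hsv[:,:,i].astype(int) for i in range(3)]
R,C=np.indices(V.shape); top=R<218
s=1/1.5625
for u,v in [(235,98),(135,107),(185,234),(685,290),(673,155),(460,140),(414,170),(470,200),(300,250),(620,230)]: print((u,v),hsv[int(v*s),int(u*s)],end=' ')
print()
print('cop',rects(a,top&(H>4)&(H<13)&(S>130)&(V>100),7,300))
print('blk',rects(a,top&(H>8)&(H<20)&(S>90)&(V>110)&(C>380),20,300))
print('dark',rects(a,(V<110)&(S<60)&(R<215)&((C<140)|(C>405)),5,300))
print('green',rects(a,(R<150)&(C>230)&(H>60)&(H<90)&(S>70),14,300))
for u,v in [(412,87),(515,87),(381,244),(541,244)]: print(plane(a,u*s,v*s,14))
print('handle',plane(a,474*s,202*s,86))
print('pins',plane(a,429*s,254*s,86),plane(a,516*s,254*s,86))
print('bridge',plane(a,372*s,337*s,185),plane(a,598*s,334*s,185))
```

```text
(235, 98) [ 12 150 189] (135, 107) [ 11 152 185] (185, 234) [102  14  92] (685, 290) [ 10   7 106] (673, 155) [ 17 111 179] (460, 140) [ 75 115 122] (414, 170) [ 84   9 146] (470, 200) [ 16 157 141] (300, 250) [ 10  19 206] (620, 230) [ 11  23 155] 
cop [(458.0, -371.5, 80, 52, -11.0, [86.0, 68.0]), (448.6, -243.5, 80, 50, 7.5, [151.0, 62.0])]
blk [(444.3, 233.0, 90, 60, -16.6, [430.0, 100.0])]
dark [(592.4, 285.1, 96, 39, -15.3, [434.0, 184.0]), (613.0, -468.6, 122, 103, -68.8, [41.0, 152.0]), (600.4, -294.9, 96, 60, 2.7, [118.0, 149.0])]
green [(491.5, -1.2, 144, 91, 7.5, [296.0, 104.0])]
[427.23424552 -60.9022336 ]
[410.66027919  41.93501278]
[588.95946917 -73.10444047]
[567.7948444   91.75177269]
handle [532.85395604   2.95977599]
pins [582.30173699 -29.47244428] [572.5598034   46.63061333]
bridge [627.41787914 -68.31453942] [608.11759164  91.36083799]
```

Request:
servo_tool(
  motion=[0.03,0.027,0.031,0,-1,0.07,0.053,0.063,-0.01,-1,0.12,0.053,0.063,-0.01,-1,0.17,0.053,0.063,-0.01,-1,0.17,0.053,0.063,-0.01,-1],
)

```text
t: 2.2
ee_pos: [526.1, 0.6, 165.1]
ee_rot: [1.452, 1.556, -3.135]
wrist_force: [-1.3, -0.4, 0.3]
gripper_width: 1.005
```

Run:
```python
from h import *
tools()
w=snap('wrist','w2'); cv2.imwrite('pics/w2b.png',cv2.resize(w['pixels'],(800,600))[:,:,::-1])
```

```text
2.2 [526.1   0.6 165.1] [ 1.452  1.556 -3.135] F [-1.3 -0.4  0.3] w 1.005 j [ 0.31  0.3  -0.34 -0.01 -0.95 -1.75]
[[-0.015, -0.992, -0.125], [-0.0, -0.125, 0.992], [-1.0, 0.015, 0.002]]
```

View pics/w2b.png

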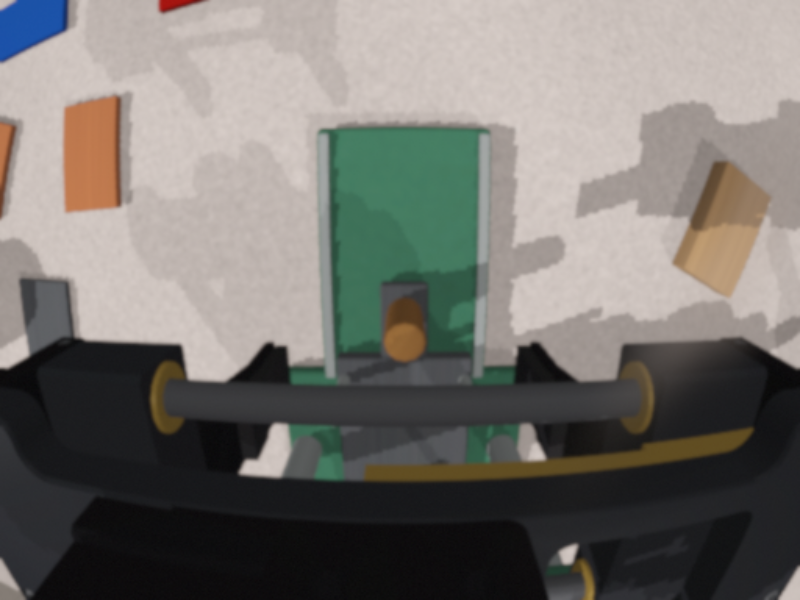

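This closer wrist view shows the handle top at (405,342), base front corners near (320,130) and (490,130), and the jaws straddling the handle.

Run:
```python
from h import *
tools()
a=load('w2');s=1/1.5625
print('handle',plane(a,405*s,342*s,86))
f=[plane(a,u*s,v*s,14) for u,v in [(320,131),(490,131)]];print(f, np.linalg.norm(f[0]-f[1]))
```

```text
2.25 [528.4   0.7 167.3] [ 1.463  1.56  -3.123] F [-0.1  0.4 -0.2] w 1.0 j [ 0.31  0.3  -0.33 -0.   -0.95 -1.75]
[[-0.011, -0.992, -0.126], [-0.0, -0.126, 0.992], [-1.0, 0.01, 0.001]]
handle [532.48748688   3.45231519]
[array([427.53412618, -62.68635947]), array([413.95641315,  42.75480494])] 106.31177471616525
```

Request:
servo_tool(
  motion=[0.045,-0.0045,0.002,0,-1,0.09,-0.0045,0.002,0,-1,0.094,-0.0045,0.002,0,-1,0.094,-0.0045,0.002,0,1,0.094,-0.0045,0.002,0,1],
)

```text
t: 2.75
ee_pos: [534.2, 3.5, 76.4]
ee_rot: [1.297, 1.566, 2.994]
wrist_force: [0.2, 0.2, 0.1]
gripper_width: 0.898
```

Request:
servo_tool(
  motion=[0,0,0,0,1,0,0,0,0,1,0,0,0,0,1,0,0,0,0,1,0,0,0,0,1],
)

```text
t: 3.25
ee_pos: [534.2, 3.5, 76.6]
ee_rot: [1.286, 1.566, 2.983]
wrist_force: [-0.2, -0.1, -0.5]
gripper_width: 0.446
```

Request:
servo_tool(
  motion=[0,0.018,0,0,1,0,0.036,0,0,1,0,0.054,0,0,1,0,0.072,0,0,1,0,0.085,0,0,1],
)

```text
t: 3.75
ee_pos: [448.5, -7.5, 76.8]
ee_rot: [1.36, 1.565, 3.058]
wrist_force: [0.4, -0.2, -0.8]
gripper_width: 0.033
```

Request:
servo_tool(
  motion=[0,0,0,0,-1,0,0,0,0,-1,0,0,0,0,-1,0,0,0,0,-1,0,0,0,0,-1],
)

```text
t: 4.25
ee_pos: [449.0, -7.4, 76.7]
ee_rot: [1.356, 1.565, 3.053]
wrist_force: [0.6, -0.1, 0.4]
gripper_width: 0.398
```

Request:
servo_tool(
  motion=[0,0,0,0,-1,0,0,0,0,-1,0.002,-0.03,0,0,-1,0.002,-0.06,0,0,-1,0.003,-0.085,0,0,-1],
)

```text
t: 4.75
ee_pos: [535.0, 3.5, 73.4]
ee_rot: [1.328, 1.566, 3.026]
wrist_force: [-0.0, -0.3, 0.5]
gripper_width: 0.859
```

Request:
servo_tool(
  motion=[0,0,0,0,1,0,0,0,0,1,0,0,0,0,1,0,0,0,0,1,0,0,0,0,1],
)

```text
t: 5.25
ee_pos: [534.3, 3.4, 73.6]
ee_rot: [1.328, 1.566, 3.026]
wrist_force: [0.8, 0.4, 0.6]
gripper_width: 0.585
```

Request:
servo_tool(
  motion=[0,0,0,0,1,0,0,0,0,1,0,0,0,0,1,0,0,0,0,1,0,0,0,0,1],
)

```text
t: 5.75
ee_pos: [534.3, 3.2, 73.7]
ee_rot: [1.411, 1.566, 3.109]
wrist_force: [-0.2, -1.8, 2.0]
gripper_width: 0.244
```

Request:
servo_tool(
  motion=[0,0,0,0,1,0,0.02,0,0,1,0,0.04,0,0,1,0,0.06,0,0,1,0,0.08,0,0,1],
)

```text
t: 6.25
ee_pos: [455.7, -6.8, 73.7]
ee_rot: [0.932, 1.569, 2.631]
wrist_force: [5.2, -1.4, -7.2]
gripper_width: 0.242
```

Request:
servo_tool(
  motion=[0,0.006,0,0,1,0,0.012,0,0,1,0,0.017,0,0,1,0,0.021,0,0,1,0,0.023,0,0,1],
)

```text
t: 6.75
ee_pos: [434.0, -9.6, 73.8]
ee_rot: [-0.707, 1.569, 0.992]
wrist_force: [8.4, -5.4, -12.1]
gripper_width: 0.242
```

Request:
servo_tool(
  motion=[0,0.003,0,0,1,0,0.005,0,0,1,0,0.005,0,0,1],
)

```text
t: 7.05
ee_pos: [433.8, -9.6, 73.8]
ee_rot: [-1.435, 1.56, 0.265]
wrist_force: [15.5, -7.5, -18.9]
gripper_width: 0.247
```

Request:
servo_tool(
  motion=[0,0.003,0,0,1,0,0.004,0,0,1,0,0.004,0,0,1],
)

```text
t: 7.35
ee_pos: [433.7, -9.6, 73.8]
ee_rot: [-1.482, 1.552, 0.219]
wrist_force: [12.9, -6.5, -15.9]
gripper_width: 0.242
```

```bash
python3 -c "
from h import *
tools()"
```

```text
7.35 [433.7  -9.6  73.8] [-1.482  1.552  0.219] F [ 12.9  -6.5 -15.9] w 0.242 j [ 0.36  0.28 -0.68  0.   -0.59 -1.8 ]
[[0.018, -0.991, -0.13], [0.004, -0.13, 0.992], [-1.0, -0.019, 0.002]]
```

Request:
servo_tool(
  motion=[0,0,0,0,-1,0,0,0,0,-1,0,0,0,0,-1,0,0,0,0,-1,0,0,0,0,-1],
)

```text
t: 7.85
ee_pos: [433.4, -9.5, 73.9]
ee_rot: [-1.477, 1.552, 0.224]
wrist_force: [0.4, -0.6, -0.2]
gripper_width: 0.612
```

Request:
servo_tool(
  motion=[-0.02,0,0,0,-1,-0.06,0,0,0,-1,-0.11,0,0,0,-1,-0.16,0,0,0,-1,-0.21,0,0,0,-1],
)

```text
t: 8.35
ee_pos: [428.8, -10.5, 286.1]
ee_rot: [-1.463, 1.552, 0.239]
wrist_force: [1.4, 0.9, 0.8]
gripper_width: 0.985
```

Request:
servo_tool(
  motion=[0,-0.04,-0.018,0,-1,0,-0.08,-0.036,0,-1,0,-0.12,-0.054,0,-1,0,-0.158,-0.071,0,-1,0,-0.158,-0.071,0,-1],
)

```text
t: 8.85
ee_pos: [597.8, -61.4, 286.3]
ee_rot: [-1.468, 1.554, 0.231]
wrist_force: [-0.1, 0.3, -0.9]
gripper_width: 1.002
```

Run:
```python
from h import *
tools()
w=snap('wrist','w3'); cv2.imwrite('pics/w3b.png',cv2.resize(w['pixels'],(800,600),interpolation=cv2.INTER_CUBIC)[:,:,::-1])
tools()
```

```text
8.85 [597.8 -61.4 286.3] [-1.468  1.554  0.231] F [-0.1  0.3 -0.9] w 1.002 j [ 0.17  0.31  0.   -0.   -1.25 -1.61]
[[0.016, -0.992, -0.128], [0.004, -0.128, 0.992], [-1.0, -0.016, 0.002]]
8.9 [595.6 -60.9 286.7] [-1.419  1.555  0.28 ] F [-2.1  0.3  0.3] w 0.997 j [ 0.17  0.31 -0.   -0.   -1.25 -1.61]
[[0.015, -0.992, -0.128], [0.004, -0.128, 0.992], [-1.0, -0.015, 0.002]]
```

View pics/w3b.png

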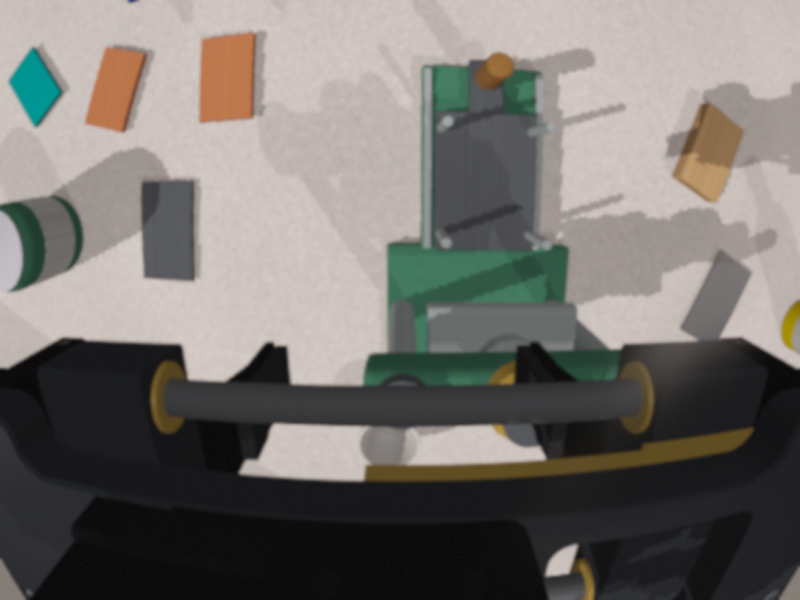

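The wrist view shows the bed fully out, with pins near (446,122), (540,127), (445,238) and (543,240) and the handle at (497,65). I'll crop the bed for accurate pixels.

Run:
```python
from h import *
a=load('w3')
cv2.imwrite('pics/c3.png',cv2.resize(a['pixels'][30:165,260:380],(720,810)[:2] if 0 else (533,600),interpolation=cv2.INTER_CUBIC)[:,:,::-1])
hsv=cv2.cvtColor(a['pixels'],cv2.COLOR_RGB2HSV);H,S,V=[hsv[:,:,i].astype(int) for i in range(3)]
R,C=np.indices(V.shape)
print('cop',rects(a,(R<200)&(H>4)&(H<13)&(S>130)&(V>100)&(C<250),7,300))
print('dark',rects(a,(V<115)&(S<60)&(R<215)&((C<140)|(C>405)),5,300))
print('bed',rects(a,(V<100)&(S<70)&(R>60)&(R<162)&(C>270)&(C<350),30,300))
print('blk',rects(a,(R<150)&(H>8)&(H<20)&(S>90)&(V>110)&(C>400),20,300))
```

```text
cop [(458.1, -371.2, 80, 53, -11.3, [74.0, 56.0]), (449.1, -243.5, 80, 52, 6.8, [145.0, 50.0])]
dark [(623.2, -465.4, 122, 104, -79.0, [30.0, 152.0]), (600.4, -295.1, 98, 60, 3.9, [108.0, 146.0])]
bed [(514.2, -0.8, 134, 90, 7.2, [308.0, 115.0])]
blk [(444.9, 231.7, 90, 62, -16.6, [453.0, 95.0])]
```

View pics/c3.png

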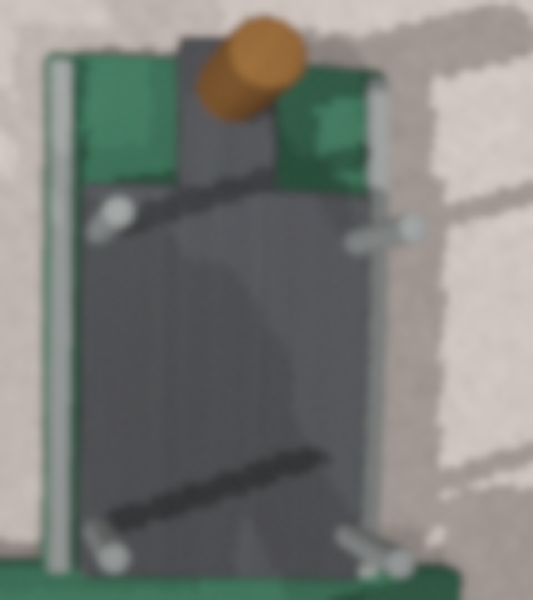

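The crop shows pin tops at (118,212), (412,228), (115,557) and (400,563), and the handle top at (268,52).

Run:
```python
from h import *
a=load('w3')
f=lambda u,v,z: plane(a,260+u/4.444,30+v/4.444,z)
P=np.array([f(118,212,86),f(412,228,86),f(115,557,86),f(400,563,86)]);print(P.round(1),P.mean(0))
print('handle',f(268,52,86)); 
B=np.array([f(84,186,30),f(368,195,30),f(80,573,30),f(373,578,30)]);print(B.round(1),B.mean(0))
```

```text
[[483.1 -42.2]
 [473.2  34.8]
 [571.6 -30.6]
 [562.   46.2]] [522.47379006   2.05508212]
handle [433.9329262   -9.36691283]
[[470.  -48.4]
 [457.5  37.1]
 [585.8 -33.7]
 [574.4  57.7]] [521.91313175   3.18228153]
```

```bash
cat >> h.py <<'E'
def plan(wps):
    """wps: (x,y,z,yawdeg,grip,rows) ; rows=None -> from distance"""
    s=ctrl.observe(); p=np.array(s['ee_pos']); R=Ro.from_euler('xyz',s['ee_rot']).as_matrix()
    yaw=lambda R: np.degrees(np.arctan2(-R[0,2],R[1,2]))
    for (x,y,z,yd,g,n) in wps:
        q=np.array([x,y,z],float); y0=yaw(R); yd=y0 if yd is None else yd; turn=-np.radians(yd-y0); turn=0 if abs(turn)<.004 else turn
        n=n or max(1,int(np.ceil(max(np.linalg.norm(q-p)/46,abs(turn)/.13))))
        d=q-p; c=0
        while c<n:
            k=min(5,n-c); t=R.T@d/n; 
            print('CALL',np.round(q,0),'|',', '.join(', '.join(f'{v:g}' for v in list(np.round(t*i,4)+0.)+[round(turn/n*i,3),g]) for i in range(1,k+1)))
            R=R@Ro.from_euler('x',turn*k/n).as_matrix(); p=p+d*k/n; c+=k
E
python3 - <<'E'
from h import *
plan([(449,-243.5,130,7.0,-1,None),(449,-243.5,25,7.0,-1,4)])
E
```

```text
CALL [ 449. -244.  130.] | 21.9692, 24.4602, -23.2296, 0.001, -1, 43.9384, 48.9205, -46.4591, 0.002, -1, 65.9077, 73.3807, -69.6887, 0.003, -1, 87.8769, 97.8409, -92.9183, 0.004, -1, 109.846, 122.301, -116.148, 0.005, -1
CALL [ 449. -244.  130.] | 21.9692, 24.3502, -23.3449, 0.001, -1, 43.9384, 48.7003, -46.6898, 0.002, -1
CALL [ 449. -244.   25.] | 26.2469, 0.398, -0.0634, 0, -1, 52.4938, 0.796, -0.1268, 0, -1, 78.7407, 1.194, -0.1901, 0, -1, 104.988, 1.592, -0.2535, 0, -1
```

```bash
sed -i 's/t=R.T@d\/n; /t=R.T@d\/n\/1000/' h.py; cat h.py | tail -4
```

```text
k=min(5,n-c); t=R.T@d/n/1000
            print('CALL',np.round(q,0),'|',', '.join(', '.join(f'{v:g}' for v in list(np.round(t*i,4)+0.)+[round(turn/n*i,3),g]) for i in range(1,k+1)))
            R=R@Ro.from_euler('x',turn*k/n).as_matrix(); p=p+d*k/n; c+=k
```

Request:
servo_tool(
  motion=[0.022,0.0245,-0.0232,0,-1,0.044,0.049,-0.0465,0,-1,0.066,0.0735,-0.0697,0,-1,0.088,0.098,-0.093,0.004,-1,0.11,0.1223,-0.116,0.005,-1],
)

```text
t: 9.4
ee_pos: [488.7, -191.4, 174.5]
ee_rot: [-1.413, 1.555, 0.282]
wrist_force: [0.4, 0.3, -0.5]
gripper_width: 0.994
```

Request:
servo_tool(
  motion=[0.022,0.0245,-0.0232,0,-1,0.044,0.0487,-0.0467,0,-1,0.044,0.0487,-0.0467,0,-1],
)

```text
t: 9.7
ee_pos: [441.0, -244.0, 127.1]
ee_rot: [-0.953, 1.56, 0.738]
wrist_force: [-0.8, 0.4, -0.2]
gripper_width: 1.003
```

Run:
```python
from h import *
tools()
plan([(449,-243.5,25,7.0,-1,4)])
```

```text
9.7 [ 441.  -244.   127.1] [-0.953  1.56   0.738] F [-0.8  0.4 -0.2] w 1.003 j [-0.19  0.3  -0.44 -0.01 -0.82 -1.26]
[[0.008, -0.993, -0.12], [0.007, -0.12, 0.993], [-1.0, -0.009, 0.006]]
CALL [ 449. -244.   25.] | 0.0255, -0.0018, -0.0003, 0, -1, 0.0511, -0.0036, -0.0005, 0, -1, 0.0766, -0.0053, -0.0008, 0, -1, 0.1022, -0.0071, -0.0011, 0, -1
```

Request:
servo_tool(
  motion=[0.035,-0.005,0,0,-1,0.07,-0.007,-0.001,0,-1,0.095,-0.007,-0.001,0,-1,0.102,-0.007,-0.001,0,-1,0.102,-0.007,-0.001,0,-1],
)

```text
t: 10.2
ee_pos: [448.7, -242.9, 25.2]
ee_rot: [-0.868, 1.561, 0.824]
wrist_force: [-0.3, 0.1, 0.1]
gripper_width: 0.999
```

Request:
servo_tool(
  motion=[0,0,0,0,1,0,0,0,0,1,0,0,0,0,1,0,0,0,0,1,0,0,0,0,1],
)

```text
t: 10.7
ee_pos: [449.2, -243.2, 25.8]
ee_rot: [-1.026, 1.56, 0.666]
wrist_force: [1.0, -2.2, 0.6]
gripper_width: 0.631
```

Request:
servo_tool(
  motion=[0,0,0,0,1,0,0,0,0,1,0,0,0,0,1],
)

```text
t: 11.0
ee_pos: [449.2, -243.2, 25.9]
ee_rot: [-1.028, 1.56, 0.664]
wrist_force: [-0.1, 0.1, 0.0]
gripper_width: 0.612
```

Run:
```python
from h import *
tools()
plan([(449,-243.5,125,7.3,1,None),(522.4,2.2,125,7.3,1,None),(522.4,2.2,56,7.3,1,4)])
```

```text
11.0 [ 449.2 -243.2   25.9] [-1.028  1.56   0.664] F [-0.1  0.1  0. ] w 0.612 j [-0.18  0.47 -0.52 -0.01 -0.57 -1.25]
[[0.008, -0.993, -0.121], [0.006, -0.121, 0.993], [-1.0, -0.009, 0.005]]
CALL [ 449. -244.  125.] | -0.033, -0.0002, 0.0001, -0.002, 1, -0.0661, -0.0004, 0.0002, -0.004, 1, -0.0991, -0.0006, 0.0003, -0.006, 1
CALL [522.   2. 125.] | 0.0004, -0.0173, 0.0391, 0, 1, 0.0007, -0.0347, 0.0781, 0, 1, 0.0011, -0.052, 0.1172, 0, 1, 0.0014, -0.0693, 0.1563, 0, 1, 0.0018, -0.0867, 0.1953, 0, 1
CALL [522.   2. 125.] | 0.0004, -0.0173, 0.0391, 0, 1
CALL [522.   2.  56.] | 0.0172, 0.0002, -0.0001, 0, 1, 0.0345, 0.0003, -0.0002, 0, 1, 0.0517, 0.0005, -0.0003, 0, 1, 0.069, 0.0006, -0.0004, 0, 1
```

Request:
servo_tool(
  motion=[-0.033,0,0,0,1,-0.066,0,0,-0.004,1,-0.099,0,0,-0.006,1,-0.099,0,0,-0.006,1],
)

```text
t: 11.4
ee_pos: [450.9, -244.5, 128.8]
ee_rot: [-1.458, 1.554, 0.241]
wrist_force: [0.9, 0.3, -2.7]
gripper_width: 0.612
```

Request:
servo_tool(
  motion=[0,-0.0173,0.039,0,1,0,-0.0347,0.078,0,1,0.001,-0.052,0.117,0,1,0.001,-0.07,0.156,0,1,0.002,-0.087,0.195,0,1],
)

```text
t: 11.9
ee_pos: [511.1, -38.4, 127.0]
ee_rot: [-1.407, 1.557, 0.292]
wrist_force: [0.9, -0.8, -2.9]
gripper_width: 0.612
```

Request:
servo_tool(
  motion=[0,-0.012,0.028,0,1,0,-0.0173,0.039,0,1,0,-0.0173,0.039,0,1,0,-0.0173,0.039,0,1],
)

```text
t: 12.3
ee_pos: [522.2, 1.9, 126.1]
ee_rot: [-1.376, 1.56, 0.322]
wrist_force: [-0.1, 0.7, -3.8]
gripper_width: 0.609
```

Run:
```python
from h import *
tools()
plan([(522.4,2.2,56,7.3,1,5)])
```

```text
12.3 [522.2   1.9 126.1] [-1.376  1.56   0.322] F [-0.1  0.7 -3.8] w 0.609 j [ 0.31  0.33 -0.41 -0.   -0.82 -1.76]
[[0.01, -0.992, -0.127], [0.003, -0.127, 0.992], [-1.0, -0.01, 0.002]]
CALL [522.   2.  56.] | 0.014, 0.0001, 0, 0, 1, 0.0281, 0.0002, 0, 0, 1, 0.0421, 0.0003, 0.0001, 0, 1, 0.0561, 0.0004, 0.0001, 0, 1, 0.0701, 0.0005, 0.0001, 0, 1
```

Request:
servo_tool(
  motion=[0.02,0,0,0,1,0.045,0,0,0,1,0.063,0,0,0,1,0.0695,0,0,0,1,0.0695,0,0,0,1],
)

```text
t: 12.8
ee_pos: [522.9, 1.0, 56.7]
ee_rot: [-1.413, 1.56, 0.284]
wrist_force: [0.1, -1.0, -2.4]
gripper_width: 0.614
```

Request:
servo_tool(
  motion=[0,0,0,0,-1,0,0,0,0,-1,0,0,0,0,-1,0,0,0,0,-1,0,0,0,0,-1],
)

```text
t: 13.3
ee_pos: [523.1, 1.1, 57.0]
ee_rot: [-1.415, 1.56, 0.282]
wrist_force: [-0.3, 0.2, 0.1]
gripper_width: 0.957
```

Request:
servo_tool(
  motion=[-0.03,0,0,0,-1,-0.065,0,0,0,-1,-0.1,0,0,0,-1,-0.1,0,0,0,-1],
)

```text
t: 13.7
ee_pos: [525.2, 1.4, 162.2]
ee_rot: [-1.469, 1.549, 0.23]
wrist_force: [0.6, 0.3, -0.4]
gripper_width: 1.001
```

Run:
```python
from h import *
tools()
plan([(600.4,-295,120,3.3,-1,None),(600.4,-295,24,3.3,-1,4)])
```

```text
13.7 [525.2   1.4 162.2] [-1.469  1.549  0.23 ] F [ 0.6  0.3 -0.4] w 1.001 j [ 0.31  0.28 -0.37  0.   -0.9  -1.76]
[[0.022, -0.992, -0.127], [0.005, -0.127, 0.992], [-1.0, -0.022, 0.002]]
CALL [ 600. -295.  120.] | 0.006, -0.0051, -0.0434, 0.01, -1, 0.0121, -0.0103, -0.0868, 0.02, -1, 0.0181, -0.0154, -0.1301, 0.03, -1, 0.0242, -0.0206, -0.1735, 0.04, -1, 0.0302, -0.0257, -0.2169, 0.05, -1
CALL [ 600. -295.  120.] | 0.006, -0.0073, -0.0431, 0.01, -1, 0.0121, -0.0146, -0.0861, 0.02, -1
CALL [ 600. -295.   24.] | 0.024, 0.0005, -0.0001, 0, -1, 0.048, 0.001, -0.0002, 0, -1, 0.072, 0.0016, -0.0003, 0, -1, 0.096, 0.0021, -0.0004, 0, -1
```

Request:
servo_tool(
  motion=[0.006,-0.005,-0.0434,0.01,-1,0.012,-0.01,-0.087,0.02,-1,0.018,-0.0154,-0.13,0.03,-1,0.024,-0.0206,-0.1735,0.04,-1,0.03,-0.0257,-0.217,0.05,-1],
)

```text
t: 14.2
ee_pos: [579.0, -211.9, 131.5]
ee_rot: [-1.403, 1.549, 0.246]
wrist_force: [0.7, 0.1, 0.1]
gripper_width: 1.001
```

Request:
servo_tool(
  motion=[0.006,-0.007,-0.043,0.01,-1,0.012,-0.0146,-0.086,0.02,-1,0.012,-0.0146,-0.086,0.02,-1,0.012,-0.0146,-0.086,0.02,-1],
)

```text
t: 14.6
ee_pos: [599.7, -297.1, 118.0]
ee_rot: [-1.312, 1.551, 0.314]
wrist_force: [0.3, 0.4, 0.9]
gripper_width: 1.0
```

Run:
```python
from h import *
tools()
plan([(600.4,-295,24,3.3,-1,5)])
```

```text
14.6 [ 599.7 -297.1  118. ] [-1.312  1.551  0.314] F [0.3 0.4 0.9] w 1.0 j [-0.22  0.56 -0.04 -0.01 -0.96 -1.29]
[[0.019, -0.998, -0.055], [0.006, -0.055, 0.998], [-1.0, -0.019, 0.005]]
CALL [ 600. -295.   24.] | 0.0188, 0.0002, 0.0003, 0, -1, 0.0376, 0.0004, 0.0006, 0, -1, 0.0564, 0.0006, 0.001, 0, -1, 0.0752, 0.0008, 0.0013, 0, -1, 0.094, 0.0009, 0.0016, 0, -1
```

Request:
servo_tool(
  motion=[0.03,0,0.0016,0,-1,0.065,0.0005,0.0016,0,-1,0.087,0.001,0.0016,0,-1,0.094,0.001,0.0016,0,-1,0.094,0.001,0.0016,0,-1],
)

```text
t: 15.1
ee_pos: [600.1, -293.3, 24.4]
ee_rot: [-1.276, 1.552, 0.353]
wrist_force: [0.1, -0.3, 0.2]
gripper_width: 1.001
```

Request:
servo_tool(
  motion=[0,0,0,0,1,0,0,0,0,1,0,0,0,0,1,0,0,0,0,1,0,0,0,0,1],
)

```text
t: 15.6
ee_pos: [600.5, -293.7, 24.9]
ee_rot: [-1.331, 1.551, 0.297]
wrist_force: [-0.2, -0.4, 2.7]
gripper_width: 0.679
```

Request:
servo_tool(
  motion=[0,0,0,0,1,0,0,0,0,1],
)

```text
t: 15.8
ee_pos: [600.5, -293.7, 24.9]
ee_rot: [-1.324, 1.551, 0.304]
wrist_force: [-0.6, -0.2, 0.2]
gripper_width: 0.673
```

Run:
```python
from h import *
tools()
plan([(600.4,-294,140,3.3,1,5),(522.4,2.2,135,7.3,1,7)])
```

```text
15.8 [ 600.5 -293.7   24.9] [-1.324  1.551  0.304] F [-0.6 -0.2  0.2] w 0.673 j [-0.22  0.66 -0.12 -0.01 -0.78 -1.29]
[[0.019, -0.998, -0.058], [0.006, -0.057, 0.998], [-1.0, -0.019, 0.005]]
CALL [ 600. -294.  140.] | -0.023, -0.0004, 0.0001, 0, 1, -0.046, -0.0008, 0.0001, 0, 1, -0.069, -0.0012, 0.0002, 0, 1, -0.092, -0.0017, 0.0002, 0, 1, -0.115, -0.0021, 0.0003, 0, 1
CALL [522.   2. 135.] | 0.0008, 0.0087, 0.0429, -0.01, 1, 0.0015, 0.0174, 0.0858, -0.02, 1, 0.0023, 0.0261, 0.1286, -0.03, 1, 0.003, 0.0348, 0.1715, -0.04, 1, 0.0038, 0.0435, 0.2144, -0.05, 1
CALL [522.   2. 135.] | 0.0008, 0.0066, 0.0433, -0.01, 1, 0.0015, 0.0131, 0.0865, -0.02, 1
```

Request:
servo_tool(
  motion=[-0.023,0,0,0,1,-0.055,0,0,0,1,-0.095,0,0,0,1,-0.115,-0.002,0,0,1,-0.115,-0.002,0,0,1],
)

```text
t: 16.3
ee_pos: [602.0, -294.7, 143.2]
ee_rot: [-1.464, 1.546, 0.164]
wrist_force: [0.6, -0.1, -2.5]
gripper_width: 0.681
```

Request:
servo_tool(
  motion=[0.001,0.0087,0.043,-0.01,1,0.0015,0.0174,0.086,-0.02,1,0.002,0.026,0.1286,-0.03,1,0.003,0.035,0.1715,-0.04,1,0.004,0.0435,0.214,-0.05,1],
)

```text
t: 16.8
ee_pos: [543.7, -82.0, 136.0]
ee_rot: [-1.456, 1.551, 0.221]
wrist_force: [0.6, -0.1, -2.6]
gripper_width: 0.676
```

Request:
servo_tool(
  motion=[0.001,0.0066,0.043,-0.01,1,0.0015,0.011,0.08,-0.02,1,0.0015,0.011,0.08,-0.02,1,0.0015,0.011,0.08,-0.02,1],
)

```text
t: 17.2
ee_pos: [522.8, -3.0, 132.7]
ee_rot: [-1.457, 1.554, 0.242]
wrist_force: [0.2, -1.1, -2.9]
gripper_width: 0.679
```

Run:
```python
from h import *
tools()
plan([(522.4,1.8,64,7.3,1,5)])
w=snap('wrist','w4')
s=snap('scene','s4')
im=cv2.resize(s['pixels'][140:280,200:340],(600,600),interpolation=cv2.INTER_CUBIC); cv2.imwrite('pics/s4b.png',im[:,:,::-1])
```

```text
17.2 [522.8  -3.  132.7] [-1.457  1.554  0.242] F [ 0.2 -1.1 -2.9] w 0.679 j [ 0.31  0.32 -0.41  0.   -0.83 -1.75]
[[0.016, -0.992, -0.128], [0.004, -0.128, 0.992], [-1.0, -0.016, 0.002]]
CALL [522.   2.  64.] | 0.0137, 0.0002, 0.0009, 0, 1, 0.0275, 0.0003, 0.0019, 0, 1, 0.0412, 0.0005, 0.0028, 0, 1, 0.0549, 0.0007, 0.0038, 0, 1, 0.0687, 0.0009, 0.0047, 0, 1
```

View pics/s4b.png

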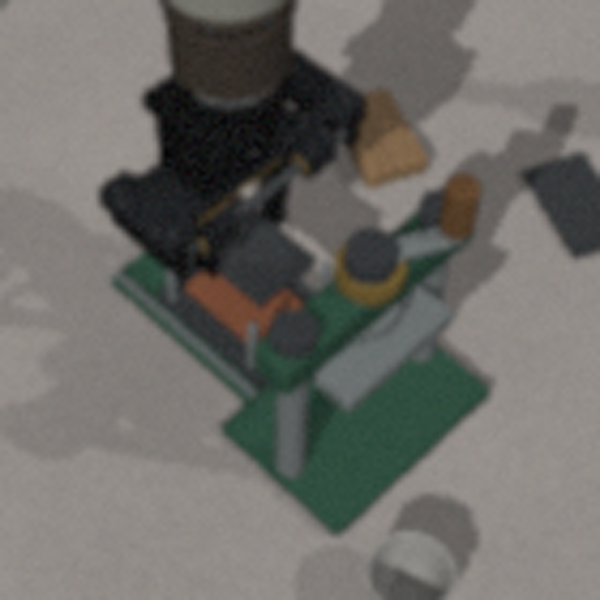

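The scene crop shows the first blank lying flat on the bed between the pins, with the separator held above it.

Request:
servo_tool(
  motion=[0.012,0,0.0045,0,1,0.035,0.001,0.0047,0,1,0.058,0.001,0.0047,0,1,0.069,0.001,0.0047,0,1,0.069,0.001,0.0047,0,1],
)

```text
t: 17.8
ee_pos: [523.1, -0.5, 63.2]
ee_rot: [-1.498, 1.555, 0.198]
wrist_force: [-0.6, 0.3, -2.5]
gripper_width: 0.68
```

```bash
python3 -c "
from h import *
tools()"
```

```text
17.8 [ 5.231e+02 -5.000e-01  6.320e+01] [-1.498  1.555  0.198] F [-0.6  0.3 -2.5] w 0.68 j [ 0.31  0.42 -0.48  0.   -0.66 -1.76]
[[0.015, -0.992, -0.124], [0.003, -0.124, 0.992], [-1.0, -0.016, 0.001]]
```

Request:
servo_tool(
  motion=[0,0,0.002,0,1,0,0,0.002,0,1,0.001,0,0.002,0,1,0.001,0,0.002,0,1],
)

```text
t: 18.2
ee_pos: [522.9, 1.4, 62.4]
ee_rot: [-1.49, 1.555, 0.205]
wrist_force: [-0.1, -0.1, -2.9]
gripper_width: 0.681
```

Request:
servo_tool(
  motion=[0,0,0,0,-1,0,0,0,0,-1,0,0,0,0,-1,0,0,0,0,-1,0,0,0,0,-1],
)

```text
t: 18.7
ee_pos: [523.0, 1.5, 62.5]
ee_rot: [-1.491, 1.554, 0.204]
wrist_force: [0.4, 0.6, 0.5]
gripper_width: 0.982
```

Request:
servo_tool(
  motion=[-0.03,0,0,0,-1,-0.06,0,0,0,-1,-0.08,0,0,0,-1,-0.085,0,0,0,-1,-0.085,0,0,0,-1],
)

```text
t: 19.2
ee_pos: [521.8, 1.3, 148.0]
ee_rot: [-1.471, 1.553, 0.224]
wrist_force: [-0.1, -0.5, 1.2]
gripper_width: 1.002
```

Run:
```python
from h import *
tools()
plan([(458,-371.3,130,-11.1,-1,10)])
```

```text
19.2 [521.8   1.3 148. ] [-1.471  1.553  0.224] F [-0.1 -0.5  1.2] w 1.002 j [ 0.31  0.3  -0.39  0.   -0.86 -1.76]
[[0.018, -0.992, -0.124], [0.004, -0.124, 0.992], [-1.0, -0.018, 0.002]]
CALL [ 458. -371.  130.] | 0.0015, 0.011, -0.0362, 0.032, -1, 0.0031, 0.022, -0.0724, 0.064, -1, 0.0046, 0.033, -0.1086, 0.095, -1, 0.0062, 0.044, -0.1447, 0.127, -1, 0.0077, 0.0549, -0.1809, 0.159, -1
CALL [ 458. -371.  130.] | 0.0015, 0.0051, -0.0375, 0.032, -1, 0.0031, 0.0102, -0.0749, 0.064, -1, 0.0046, 0.0154, -0.1124, 0.095, -1, 0.0062, 0.0205, -0.1499, 0.127, -1, 0.0077, 0.0256, -0.1873, 0.159, -1
```

Request:
servo_tool(
  motion=[0.0015,0.011,-0.036,0.032,-1,0.003,0.022,-0.0724,0.064,-1,0.0046,0.033,-0.1086,0.095,-1,0.006,0.044,-0.1447,0.127,-1,0.0077,0.055,-0.181,0.159,-1],
)

```text
t: 19.7
ee_pos: [488.5, -186.3, 137.2]
ee_rot: [-1.23, 1.556, 0.305]
wrist_force: [0.6, 0.7, 0.7]
gripper_width: 1.001
```

Request:
servo_tool(
  motion=[0.0015,0.005,-0.0375,0.032,-1,0.003,0.01,-0.075,0.064,-1,0.0046,0.0154,-0.1124,0.095,-1,0.006,0.0205,-0.15,0.127,-1,0.0077,0.0256,-0.1873,0.159,-1],
)

```text
t: 20.2
ee_pos: [455.1, -373.5, 126.1]
ee_rot: [-0.876, 1.558, 0.499]
wrist_force: [0.6, 0.6, -0.1]
gripper_width: 1.003
```

Request:
servo_tool(
  motion=[0,0,0,0,-1,0,0,0,0,-1],
)

```text
t: 20.4
ee_pos: [453.6, -373.6, 123.7]
ee_rot: [-0.541, 1.559, 0.831]
wrist_force: [0.6, -0.2, -0.5]
gripper_width: 1.0
```

Run:
```python
from h import *
tools()
plan([(458,-371.3,25,-11.1,-1,5)])
```

```text
20.4 [ 453.6 -373.6  123.7] [-0.541  1.559  0.831] F [ 0.6 -0.2 -0.5] w 1.0 j [-0.42  0.43 -0.24 -0.01 -0.89 -1.34]
[[0.008, -0.98, 0.197], [0.009, 0.197, 0.98], [-1.0, -0.006, 0.01]]
CALL [ 458. -371.   25.] | 0.0198, -0.0007, 0.0004, -0.001, -1, 0.0395, -0.0013, 0.0009, -0.002, -1, 0.0593, -0.002, 0.0013, -0.003, -1, 0.079, -0.0026, 0.0017, -0.004, -1, 0.0988, -0.0033, 0.0022, -0.005, -1
```

Request:
servo_tool(
  motion=[0.03,-0.003,0.002,-0.004,-1,0.065,-0.003,0.002,-0.005,-1,0.09,-0.0033,0.002,-0.005,-1,0.0985,-0.0033,0.002,-0.005,-1,0.0985,-0.0033,0.002,-0.005,-1],
)

```text
t: 20.9
ee_pos: [457.7, -369.9, 24.7]
ee_rot: [-0.289, 1.56, 1.091]
wrist_force: [0.1, -0.5, 0.2]
gripper_width: 1.003
```

Request:
servo_tool(
  motion=[0,0,0,0,1,0,0,0,0,1,0,0,0,0,1,0,0,0,0,1,0,0,0,0,1],
)

```text
t: 21.4
ee_pos: [457.9, -370.3, 25.0]
ee_rot: [-0.387, 1.56, 0.992]
wrist_force: [-0.8, -1.4, -0.2]
gripper_width: 0.631
```

Request:
servo_tool(
  motion=[0,0,0,0,1,0,0,0,0,1,0,0,0,0,1],
)

```text
t: 21.7
ee_pos: [457.9, -370.4, 25.0]
ee_rot: [-0.387, 1.56, 0.992]
wrist_force: [1.2, -0.6, 0.3]
gripper_width: 0.613
```

Run:
```python
from h import *
tools()
plan([(458,-371.3,140,-11.1,1,4),(522.4,2.2,140,7.3,1,10)])
```

```text
21.7 [ 457.9 -370.4   25. ] [-0.387  1.56   0.992] F [ 1.2 -0.6  0.3] w 0.613 j [-0.41  0.56 -0.32 -0.02 -0.68 -1.34]
[[0.006, -0.982, 0.19], [0.009, 0.19, 0.982], [-1.0, -0.004, 0.01]]
CALL [ 458. -371.  140.] | -0.0287, -0.0002, 0.0001, 0, 1, -0.0575, -0.0004, 0.0001, 0, 1, -0.0862, -0.0005, 0.0002, 0, 1, -0.115, -0.0007, 0.0002, 0, 1
CALL [522.   2. 140.] | 0.0004, 0.0008, 0.0379, -0.032, 1, 0.0007, 0.0016, 0.0758, -0.064, 1, 0.0011, 0.0024, 0.1137, -0.096, 1, 0.0015, 0.0031, 0.1516, -0.128, 1, 0.0019, 0.0039, 0.1895, -0.159, 1
CALL [522.   2. 140.] | 0.0004, -0.0052, 0.0375, -0.032, 1, 0.0007, -0.0105, 0.0751, -0.064, 1, 0.0011, -0.0157, 0.1126, -0.096, 1, 0.0015, -0.021, 0.1501, -0.128, 1, 0.0019, -0.0262, 0.1877, -0.159, 1
```

Request:
servo_tool(
  motion=[-0.028,0,0,0,1,-0.065,0,0,0,1,-0.1,0,0,0,1,-0.115,0,0,0,1,-0.115,0,0,0,1],
)

```text
t: 22.2
ee_pos: [458.2, -371.8, 142.2]
ee_rot: [-0.763, 1.558, 0.616]
wrist_force: [-0.3, -0.3, -3.2]
gripper_width: 0.613
```

Request:
servo_tool(
  motion=[0,0.001,0.038,-0.032,1,0.0007,0.0016,0.076,-0.064,1,0.001,0.0024,0.1137,-0.096,1,0.0015,0.003,0.1516,-0.128,1,0.002,0.004,0.1895,-0.159,1],
)

```text
t: 22.7
ee_pos: [488.8, -183.2, 139.6]
ee_rot: [-0.579, 1.561, 0.96]
wrist_force: [0.6, 0.9, -2.9]
gripper_width: 0.613
```

Request:
servo_tool(
  motion=[0,-0.005,0.0375,-0.032,1,0.0007,-0.01,0.075,-0.064,1,0.001,-0.0157,0.1126,-0.096,1,0.0015,-0.021,0.15,-0.128,1,0.002,-0.026,0.186,-0.159,1],
)

```text
t: 23.2
ee_pos: [519.4, 3.3, 137.2]
ee_rot: [-0.315, 1.563, 1.384]
wrist_force: [1.5, -0.3, -3.3]
gripper_width: 0.613
```

Request:
servo_tool(
  motion=[0,0,0,0,1,0,0,0,0,1],
)

```text
t: 23.4
ee_pos: [517.6, 3.9, 135.0]
ee_rot: [0.366, 1.563, 2.066]
wrist_force: [-0.4, 0.7, -3.2]
gripper_width: 0.61
```

Run:
```python
from h import *
tools()
plan([(522.4,2.2,72,7.3,1,5)])
```

```text
23.4 [517.6   3.9 135. ] [0.366 1.563 2.066] F [-0.4  0.7 -3.2] w 0.61 j [ 0.32  0.32 -0.4  -0.01 -0.86 -1.75]
[[-0.004, -0.992, -0.128], [0.007, -0.129, 0.992], [-1.0, 0.003, 0.007]]
CALL [522.   2.  72.] | 0.0126, -0.0009, -0.0005, 0, 1, 0.0252, -0.0019, -0.0011, 0, 1, 0.0378, -0.0028, -0.0016, 0, 1, 0.0503, -0.0037, -0.0022, 0, 1, 0.0629, -0.0047, -0.0027, 0, 1
```

Request:
servo_tool(
  motion=[0.012,-0.0047,-0.002,0,1,0.035,-0.0047,-0.002,0,1,0.055,-0.0047,-0.002,0,1,0.063,-0.0047,-0.002,0,1,0.063,-0.0047,-0.002,0,1],
)

```text
t: 23.9
ee_pos: [521.7, 1.8, 70.5]
ee_rot: [0.705, 1.562, 2.403]
wrist_force: [-0.3, 0.1, -3.0]
gripper_width: 0.61
```

Run:
```python
from h import *
tools()
plan([(522.7,1.5,69,7.3,1,3)])
```

```text
23.9 [521.7   1.8  70.5] [0.705 1.562 2.403] F [-0.3  0.1 -3. ] w 0.61 j [ 0.31  0.41 -0.45 -0.01 -0.71 -1.74]
[[-0.006, -0.992, -0.127], [0.006, -0.127, 0.992], [-1.0, 0.006, 0.007]]
CALL [523.   2.  69.] | 0.0005, -0.0003, -0.0001, 0, 1, 0.001, -0.0006, -0.0003, 0, 1, 0.0015, -0.0009, -0.0004, 0, 1
```

Request:
servo_tool(
  motion=[0.001,-0.001,0,0,1,0.0015,-0.001,0,0,1,0.0015,-0.001,0,0,1],
)

```text
t: 24.2
ee_pos: [522.9, 1.8, 69.3]
ee_rot: [0.623, 1.562, 2.321]
wrist_force: [-0.2, -0.7, -2.8]
gripper_width: 0.615
```

Request:
servo_tool(
  motion=[0,0,0,0,-1,0,0,0,0,-1,0,0,0,0,-1,0,0,0,0,-1,0,0,0,0,-1],
)

```text
t: 24.7
ee_pos: [523.1, 1.9, 69.6]
ee_rot: [0.565, 1.563, 2.263]
wrist_force: [0.3, 0.0, 0.7]
gripper_width: 0.957
```

Request:
servo_tool(
  motion=[-0.03,0,0,0,-1,-0.075,0,0,0,-1,-0.12,0,0,0,-1,-0.17,0,0,0,-1,-0.22,0,0,0,-1],
)

```text
t: 25.2
ee_pos: [523.7, 0.3, 291.7]
ee_rot: [0.559, 1.563, 2.257]
wrist_force: [1.6, 0.1, -0.7]
gripper_width: 0.998
```

Request:
servo_tool(
  motion=[0,-0.042,0.01,0,-1,0,-0.084,0.02,0,-1,0,-0.084,0.02,0,-1,0,-0.084,0.02,0,-1],
)

```text
t: 25.6
ee_pos: [604.4, 31.1, 290.0]
ee_rot: [0.812, 1.561, 2.51]
wrist_force: [-0.6, -0.0, 0.2]
gripper_width: 1.0
```

Run:
```python
from h import *
tools()
a=snap('wrist','w5'); cv2.imwrite('pics/w5b.png',cv2.resize(a['pixels'][:220,:],(800,344),interpolation=cv2.INTER_CUBIC)[:,:,::-1])
hsv=cv2.cvtColor(a['pixels'],cv2.COLOR_RGB2HSV);H,S,V=[hsv[:,:,i].astype(int) for i in range(3)]
R,C=np.indices(V.shape)
print('cop',rects(a,(R<200)&(H>4)&(H<13)&(S>130)&(V>100),52,300))
print('blk',rects(a,(R<210)&(H>13)&(H<22)&(S>80)&(V>90)&(C>350),20,300))
```

```text
25.6 [604.4  31.1 290. ] [0.812 1.561 2.51 ] F [-0.6 -0.   0.2] w 1.0 j [ 0.31  0.33  0.04 -0.01 -1.29 -1.76]
[[-0.008, -0.992, -0.127], [0.006, -0.127, 0.992], [-1.0, 0.007, 0.007]]
cop [(523.1, 2.3, 83, 53, 7.4, [241.0, 106.0])]
blk [(442.0, 201.7, 91, 58, -16.3, [385.0, 76.0])]
```

View pics/w5b.png

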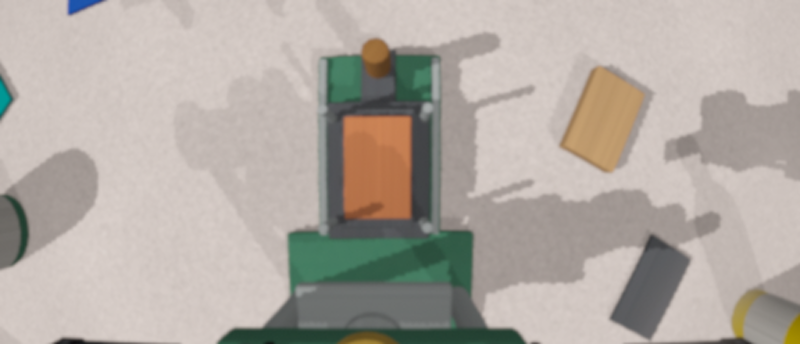

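The wrist view shows the stack squarely between the pins: top blank at (377,167), measured (523.1, 2.3) at 7.4°. The block has been knocked and is now at (603,118), measured (442, 202).

Run:
```python
from h import *
plan([(442,202.5,110,-16.3,-1,8),(442,202.5,26,-16.3,-1,5)])
```

```text
CALL [442. 202. 110.] | 0.0228, 0.0172, 0.0237, 0.051, -1, 0.0457, 0.0344, 0.0474, 0.103, -1, 0.0685, 0.0516, 0.0712, 0.154, -1, 0.0914, 0.0688, 0.0949, 0.206, -1, 0.1142, 0.086, 0.1186, 0.257, -1
CALL [442. 202. 110.] | 0.0228, 0.0227, 0.0186, 0.051, -1, 0.0457, 0.0454, 0.0371, 0.103, -1, 0.0685, 0.068, 0.0557, 0.154, -1
CALL [442. 202.  26.] | 0.0168, -0.0001, -0.0001, 0, -1, 0.0336, -0.0003, -0.0001, 0, -1, 0.0504, -0.0004, -0.0002, 0, -1, 0.0672, -0.0006, -0.0002, 0, -1, 0.084, -0.0007, -0.0003, 0, -1
```

Request:
servo_tool(
  motion=[0.023,0.017,0.0237,0.051,-1,0.0457,0.0344,0.0474,0.103,-1,0.0685,0.0516,0.071,0.154,-1,0.0914,0.0688,0.095,0.206,-1,0.114,0.086,0.1186,0.257,-1],
)

```text
t: 26.15
ee_pos: [500.9, 138.0, 178.0]
ee_rot: [0.906, 1.562, 2.345]
wrist_force: [0.6, 0.5, 0.8]
gripper_width: 0.999
```

Request:
servo_tool(
  motion=[0.0228,0.0227,0.0186,0.051,-1,0.0457,0.0454,0.037,0.103,-1,0.0685,0.068,0.0557,0.154,-1,0.0685,0.068,0.0557,0.154,-1,0.0685,0.068,0.0557,0.154,-1],
)

```text
t: 26.65
ee_pos: [439.8, 202.3, 110.8]
ee_rot: [1.033, 1.563, 2.319]
wrist_force: [0.6, -0.4, 0.2]
gripper_width: 0.999
```

Run:
```python
from h import *
tools()
plan([(442,202.5,26,-16.3,-1,5)])
```

```text
26.65 [439.8 202.3 110.8] [1.033 1.563 2.319] F [ 0.6 -0.4  0.2] w 0.999 j [ 0.76  0.3  -0.51 -0.01 -0.77 -2.61]
[[-0.006, -0.96, 0.28], [0.006, 0.28, 0.96], [-1.0, 0.007, 0.004]]
CALL [442. 202.  26.] | 0.017, -0.0005, 0.0001, 0, -1, 0.0339, -0.001, 0.0002, 0, -1, 0.0509, -0.0016, 0.0003, 0, -1, 0.0678, -0.0021, 0.0004, 0, -1, 0.0848, -0.0026, 0.0004, 0, -1
```

Request:
servo_tool(
  motion=[0.025,-0.0026,0,0,-1,0.055,-0.0026,0,0,-1,0.077,-0.0026,0,0,-1,0.085,-0.0026,0,0,-1,0.085,-0.0026,0,0,-1],
)

```text
t: 27.15
ee_pos: [442.3, 201.5, 25.8]
ee_rot: [1.097, 1.563, 2.383]
wrist_force: [0.2, -0.4, 0.4]
gripper_width: 1.0
```

Request:
servo_tool(
  motion=[0,0,0,0,1,0,0,0,0,1,0,0,0,0,1,0,0,0,0,1,0,0,0,0,1],
)

```text
t: 27.65
ee_pos: [443.0, 202.2, 26.4]
ee_rot: [0.779, 1.563, 2.065]
wrist_force: [-0.7, 0.7, 2.8]
gripper_width: 0.642
```

Request:
servo_tool(
  motion=[0,0,0,0,1,0,0,0,0,1,0,0,0,0,1],
)

```text
t: 27.95
ee_pos: [442.8, 202.2, 26.4]
ee_rot: [0.823, 1.563, 2.109]
wrist_force: [-0.6, 0.6, 1.4]
gripper_width: 0.638
```

Request:
servo_tool(
  motion=[-0.028,0,0,0,1,-0.065,0,0,0,1,-0.1,0,0,0,1,-0.12,0,0,0,1,-0.12,0,0,0,1],
)

```text
t: 28.45
ee_pos: [444.5, 202.2, 149.0]
ee_rot: [0.225, 1.56, 1.511]
wrist_force: [0.3, -0.1, -1.5]
gripper_width: 0.64
```

Run:
```python
from h import *
tools()
plan([(523,2,145,7.4,1,7)])
```

```text
28.45 [444.5 202.2 149. ] [0.225 1.56  1.511] F [ 0.3 -0.1 -1.5] w 0.64 j [ 0.76  0.25 -0.46 -0.01 -0.86 -2.6 ]
[[0.001, -0.96, 0.28], [0.011, 0.28, 0.96], [-1.0, 0.002, 0.011]]
CALL [523.   2. 145.] | 0.0003, -0.0188, -0.0243, -0.059, 1, 0.0005, -0.0376, -0.0486, -0.118, 1, 0.0008, -0.0564, -0.073, -0.177, 1, 0.0011, -0.0751, -0.0973, -0.236, 1, 0.0013, -0.0939, -0.1216, -0.295, 1
CALL [523.   2. 145.] | 0.0003, -0.0109, -0.0287, -0.059, 1, 0.0005, -0.0218, -0.0575, -0.118, 1
```

Request:
servo_tool(
  motion=[0,-0.0188,-0.0243,-0.059,1,0.0005,-0.0376,-0.0486,-0.118,1,0.001,-0.0564,-0.073,-0.177,1,0.001,-0.075,-0.0973,-0.236,1,0.001,-0.094,-0.1216,-0.295,1],
)

```text
t: 28.95
ee_pos: [499.6, 57.7, 144.3]
ee_rot: [0.321, 1.56, 1.904]
wrist_force: [0.2, -0.2, -2.8]
gripper_width: 0.641
```

Request:
servo_tool(
  motion=[0,-0.011,-0.0287,-0.059,1,0.0005,-0.0218,-0.0575,-0.118,1,0.0005,-0.0218,-0.0575,-0.118,1,0.0005,-0.0218,-0.0575,-0.118,1],
)

```text
t: 29.35
ee_pos: [521.0, -0.4, 141.1]
ee_rot: [0.552, 1.559, 2.251]
wrist_force: [-1.0, -0.3, -1.6]
gripper_width: 0.639
```

Run:
```python
from h import *
tools()
plan([(523,2,80,7.4,1,5)])
```

```text
29.35 [ 5.210e+02 -4.000e-01  1.411e+02] [0.552 1.559 2.251] F [-1.  -0.3 -1.6] w 0.639 j [ 0.3   0.32 -0.38 -0.01 -0.88 -1.74]
[[-0.007, -0.992, -0.128], [0.009, -0.128, 0.992], [-1.0, 0.006, 0.01]]
CALL [523.   2.  80.] | 0.0122, -0.0005, 0.0003, 0, 1, 0.0244, -0.0011, 0.0006, 0, 1, 0.0367, -0.0016, 0.0009, 0, 1, 0.0489, -0.0022, 0.0012, 0, 1, 0.0611, -0.0027, 0.0015, 0, 1
```

Request:
servo_tool(
  motion=[0.012,-0.0027,0.0015,0,1,0.035,-0.0027,0.0015,0,1,0.053,-0.0027,0.0015,0,1,0.06,-0.0027,0.0015,0,1,0.06,-0.0027,0.0015,0,1],
)

```text
t: 29.85
ee_pos: [522.4, 2.7, 79.9]
ee_rot: [0.714, 1.558, 2.415]
wrist_force: [0.2, 0.1, -2.5]
gripper_width: 0.634
```

Run:
```python
from h import *
tools()
plan([(523,2,78.3,7.4,1,3)])
```

```text
29.85 [522.4   2.7  79.9] [0.714 1.558 2.415] F [ 0.2  0.1 -2.5] w 0.634 j [ 0.31  0.4  -0.44 -0.02 -0.74 -1.74]
[[-0.01, -0.992, -0.13], [0.009, -0.13, 0.992], [-1.0, 0.008, 0.01]]
CALL [523.   2.  78.] | 0.0005, -0.0002, -0.0003, 0, 1, 0.0011, -0.0003, -0.0005, 0, 1, 0.0016, -0.0005, -0.0008, 0, 1
```

Request:
servo_tool(
  motion=[0.001,-0.0005,-0.0008,0,1,0.0016,-0.0005,-0.0008,0,1,0.0016,-0.0005,-0.0008,0,1],
)

```text
t: 30.15
ee_pos: [523.1, 2.1, 78.5]
ee_rot: [0.678, 1.558, 2.378]
wrist_force: [-0.4, 0.2, -1.7]
gripper_width: 0.642
```

Request:
servo_tool(
  motion=[0,0,0,0,-1,0,0,0,0,-1,0,0,0,0,-1,0,0,0,0,-1,0,0,0,0,-1],
)

```text
t: 30.65
ee_pos: [523.2, 2.1, 78.7]
ee_rot: [0.648, 1.558, 2.349]
wrist_force: [0.1, 0.4, -0.1]
gripper_width: 0.971
```

Request:
servo_tool(
  motion=[-0.03,0,0,0,-1,-0.075,0,0,0,-1,-0.12,0,0,0,-1,-0.17,0,0,0,-1,-0.21,0,0,0,-1],
)

```text
t: 31.15
ee_pos: [525.3, 0.1, 292.0]
ee_rot: [0.413, 1.56, 2.114]
wrist_force: [0.3, -0.6, -0.7]
gripper_width: 1.001
```

Request:
servo_tool(
  motion=[0,-0.042,0,0,-1,0,-0.082,0,0,-1,0,-0.082,0,0,-1,0,-0.082,0,0,-1],
)

```text
t: 31.55
ee_pos: [606.5, 10.8, 290.2]
ee_rot: [0.624, 1.559, 2.324]
wrist_force: [-0.7, -0.3, 0.1]
gripper_width: 0.993
```

Run:
```python
from h import *
tools()
a=snap('wrist','w6'); cv2.imwrite('pics/w6b.png',cv2.resize(a['pixels'][:220,100:420],(800,550),interpolation=cv2.INTER_CUBIC)[:,:,::-1])
hsv=cv2.cvtColor(a['pixels'],cv2.COLOR_RGB2HSV);H,S,V=[hsv[:,:,i].astype(int) for i in range(3)]
R,C=np.indices(V.shape)
print('blk',rects(a,(R<210)&(R>55)&(H>13)&(H<22)&(S>80)&(V>90),72,200))
plan([(605,0,288,7.4,-1,1),(433.5,-9.4,200,7.3,-1,None),(433.5,-9.4,74,7.3,-1,4)])
```

```text
31.55 [606.5  10.8 290.2] [0.624 1.559 2.324] F [-0.7 -0.3  0.1] w 0.993 j [ 0.28  0.33  0.05 -0.01 -1.29 -1.72]
[[-0.008, -0.992, -0.129], [0.009, -0.13, 0.992], [-1.0, 0.007, 0.01]]
blk [(520.2, 2.6, 90, 56, 7.2, [257.0, 104.0])]
CALL [605.   0. 288.] | 0.0027, 0.0024, -0.0105, 0, -1
CALL [434.  -9. 200.] | 0.0178, 0.0341, 0.0024, 0, -1, 0.0357, 0.0683, 0.0048, 0, -1, 0.0535, 0.1024, 0.0072, 0, -1, 0.0714, 0.1366, 0.0096, 0, -1, 0.0892, 0.1707, 0.0121, 0, -1
CALL [434.  -9.  74.] | 0.0315, -0.0002, -0.0003, 0, -1, 0.063, -0.0004, -0.0006, 0, -1, 0.0945, -0.0006, -0.0009, 0, -1, 0.126, -0.0008, -0.0012, 0, -1
```

View pics/w6b.png

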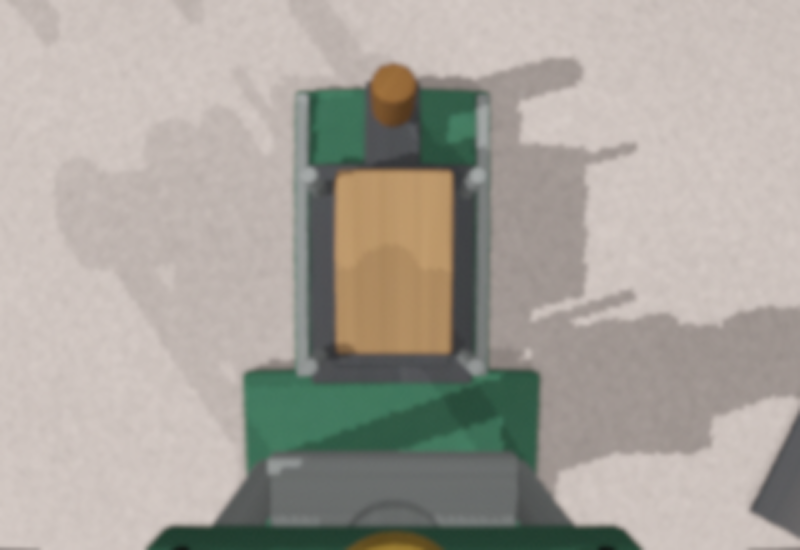

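The wrist view shows the block on the stack, (335..452, 170..355), centred between the pins and squared up. Next I grip the handle and push the bed home.

Request:
servo_tool(
  motion=[0.018,0.035,-0.0015,0,-1,0.036,0.07,-0.002,0,-1,0.054,0.105,-0.0005,0,-1,0.072,0.14,0.001,0,-1,0.09,0.174,0.002,0,-1],
)

```text
t: 32.1
ee_pos: [429.9, -9.8, 201.8]
ee_rot: [0.494, 1.56, 2.195]
wrist_force: [-0.3, -0.0, 0.5]
gripper_width: 1.001
```

Request:
servo_tool(
  motion=[0,0,0,0,-1,0,0,0,0,-1],
)

```text
t: 32.3
ee_pos: [428.7, -10.2, 202.5]
ee_rot: [0.378, 1.56, 2.08]
wrist_force: [-0.2, 0.6, 0.2]
gripper_width: 1.005
```

Run:
```python
from h import *
tools()
plan([(433.5,-9.4,74,7.3,-1,4)])
```

```text
32.3 [428.7 -10.2 202.5] [0.378 1.56  2.08 ] F [-0.2  0.6  0.2] w 1.005 j [ 0.35  0.09 -0.5  -0.01 -0.98 -1.78]
[[-0.005, -0.991, -0.131], [0.009, -0.131, 0.991], [-1.0, 0.004, 0.01]]
CALL [434.  -9.  74.] | 0.0321, -0.0013, -0.0003, 0, -1, 0.0642, -0.0027, -0.0005, 0, -1, 0.0964, -0.004, -0.0008, 0, -1, 0.1285, -0.0054, -0.0011, 0, -1
```

Request:
servo_tool(
  motion=[0.03,-0.0054,-0.001,0,-1,0.07,-0.0054,-0.001,0,-1,0.11,-0.0054,-0.001,0,-1,0.1285,-0.0054,-0.001,0,-1,0.1285,-0.0054,-0.001,0,1],
)

```text
t: 32.8
ee_pos: [433.4, -9.5, 72.3]
ee_rot: [0.745, 1.559, 2.446]
wrist_force: [-0.5, -0.4, -1.1]
gripper_width: 0.964
```

Request:
servo_tool(
  motion=[0,0,0,0,1,0,0,0,0,1,0,0,0,0,1,0,0,0,0,1,0,0,0,0,1],
)

```text
t: 33.3
ee_pos: [433.7, -9.4, 72.9]
ee_rot: [0.626, 1.56, 2.328]
wrist_force: [0.4, 0.7, 0.0]
gripper_width: 0.541
```

Request:
servo_tool(
  motion=[0,0,0,0,1,0,0,0,0,1,0,0,0,0,1,0,0,0,0,1,0,0,0,0,1],
)

```text
t: 33.8
ee_pos: [433.7, -9.7, 73.0]
ee_rot: [0.673, 1.56, 2.375]
wrist_force: [1.6, -4.1, -0.0]
gripper_width: 0.247
```

```bash
python3 -c "
from h import *
tools()
d=118;plan([(434.2+d*.992,-9.5+d*.127,74,None,1,12)])"
```

```text
33.8 [433.7  -9.7  73. ] [0.673 1.56  2.375] F [ 1.6 -4.1 -0. ] w 0.247 j [ 0.35  0.29 -0.66 -0.02 -0.63 -1.77]
[[-0.008, -0.991, -0.131], [0.007, -0.131, 0.991], [-1.0, 0.007, 0.008]]
CALL [551.   5.  74.] | -0.0002, -0.0099, 0, 0, 1, -0.0003, -0.0197, 0, 0, 1, -0.0005, -0.0296, -0.0001, 0, 1, -0.0006, -0.0395, -0.0001, 0, 1, -0.0008, -0.0494, -0.0001, 0, 1
CALL [551.   5.  74.] | -0.0002, -0.0099, 0, 0, 1, -0.0003, -0.0197, 0, 0, 1, -0.0005, -0.0296, -0.0001, 0, 1, -0.0006, -0.0395, -0.0001, 0, 1, -0.0008, -0.0494, -0.0001, 0, 1
CALL [551.   5.  74.] | -0.0002, -0.0099, 0, 0, 1, -0.0003, -0.0197, 0, 0, 1
```

Request:
servo_tool(
  motion=[0,-0.004,0,0,1,0,-0.011,0,0,1,0,-0.019,0,0,1,0,-0.028,0,0,1,0,-0.037,0,0,1],
)

```text
t: 34.3
ee_pos: [469.5, -5.2, 73.0]
ee_rot: [0.883, 1.558, 2.585]
wrist_force: [-3.9, -1.3, 7.6]
gripper_width: 0.243
```

Request:
servo_tool(
  motion=[0,-0.009,0,0,1,0,-0.018,0,0,1,0,-0.027,0,0,1,0,-0.036,0,0,1,0,-0.044,0,0,1],
)

```text
t: 34.8
ee_pos: [512.6, 0.3, 73.0]
ee_rot: [1.0, 1.557, 2.702]
wrist_force: [-3.9, -1.7, 7.3]
gripper_width: 0.246
```

Request:
servo_tool(
  motion=[0,-0.008,0,0,1,0,-0.015,0,0,1,0,-0.021,0,0,1,0,-0.026,0,0,1,0,-0.03,0,0,1],
)

```text
t: 35.3
ee_pos: [542.3, 4.1, 73.0]
ee_rot: [1.055, 1.556, 2.757]
wrist_force: [-3.3, -2.0, 6.1]
gripper_width: 0.242
```

```bash
python3 -c "
from h import *
tools()"
```

```text
35.3 [542.3   4.1  73. ] [1.055 1.556 2.757] F [-3.3 -2.   6.1] w 0.242 j [ 0.3   0.44 -0.39 -0.01 -0.75 -1.73]
[[-0.014, -0.991, -0.131], [0.006, -0.131, 0.991], [-1.0, 0.013, 0.007]]
```

Request:
servo_tool(
  motion=[0,-0.004,0,0,1,0,-0.008,0,0,1,0,-0.01,0,0,1,0,-0.012,0,0,1,0,-0.013,0,0,1],
)

```text
t: 35.8
ee_pos: [549.8, 5.0, 73.0]
ee_rot: [1.311, 1.544, 3.012]
wrist_force: [-16.0, 1.8, 18.1]
gripper_width: 0.244
```

Request:
servo_tool(
  motion=[0,-0.001,0,0,1,0,-0.002,0,0,1,0,-0.003,0,0,1,0,-0.004,0,0,1,0,-0.004,0,0,1],
)

```text
t: 36.3
ee_pos: [549.9, 5.1, 73.1]
ee_rot: [1.381, 1.535, 3.082]
wrist_force: [-11.8, -0.0, 13.3]
gripper_width: 0.243
```

```bash
python3 -c "
from h import *
tools()"
```

```text
36.3 [549.9   5.1  73.1] [1.381 1.535 3.082] F [-11.8  -0.   13.3] w 0.243 j [ 0.3   0.46 -0.36 -0.02 -0.79 -1.73]
[[-0.036, -0.991, -0.129], [0.002, -0.129, 0.992], [-0.999, 0.035, 0.007]]
```

Request:
servo_tool(
  motion=[0,0.001,0,0,-1,0,0.001,0,0,-1,0,0.001,0,0,-1,0,0.001,0,0,-1,0,0.001,0,0,-1],
)

```text
t: 36.8
ee_pos: [549.3, 5.1, 72.9]
ee_rot: [1.378, 1.535, 3.078]
wrist_force: [-1.0, 1.0, -0.3]
gripper_width: 0.609
```

Request:
servo_tool(
  motion=[-0.02,0,0,0,-1,-0.06,0,0,0,-1,-0.11,0,0,0,-1,-0.16,0,0,0,-1,-0.205,0,0,0,-1],
)

```text
t: 37.3
ee_pos: [556.8, 4.5, 280.4]
ee_rot: [1.366, 1.537, 3.066]
wrist_force: [1.1, 0.6, 0.0]
gripper_width: 0.984
```

Request:
servo_tool(
  motion=[-0.01,-0.02,0,0,-1,-0.01,-0.04,0,0,-1,-0.01,-0.04,0,0,-1,-0.01,-0.04,0,0,-1],
)

```text
t: 37.7
ee_pos: [596.4, 9.7, 288.2]
ee_rot: [1.374, 1.535, 3.075]
wrist_force: [-0.1, -0.8, -0.1]
gripper_width: 1.003
```

Run:
```python
from h import *
tools()
a=snap('wrist','w7'); cv2.imwrite('pics/w7b.png',cv2.resize(a['pixels'],(800,600),interpolation=cv2.INTER_CUBIC)[:,:,::-1])
```

```text
37.7 [596.4   9.7 288.2] [1.374 1.535 3.075] F [-0.1 -0.8 -0.1] w 1.003 j [ 0.28  0.33  0.04 -0.01 -1.31 -1.72]
[[-0.036, -0.991, -0.129], [0.002, -0.129, 0.992], [-0.999, 0.035, 0.007]]
```

View pics/w7b.png

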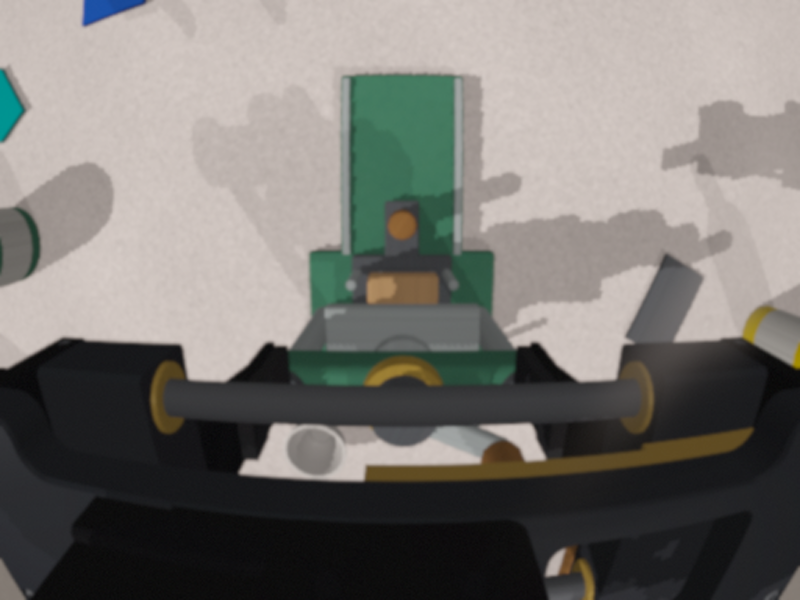

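The wrist view shows the bed in: handle top at (403,225), front pins at (353,285) and (450,285), block under the platen, knob at (502,452).

Run:
```python
from h import *
a=load('w7'); s=1/1.5625
h=plane(a,403*s,225*s,86);print('handle',h)
p=[plane(a,u*s,v*s,86) for u,v in[(353,285),(450,285)]];print(p,np.mean(p,0))
f=[plane(a,u*s,v*s,14) for u,v in[(347,76),(464,76)]];print('front',f)
e=np.array([.992,.127])
print('handle x from front edge',(h-np.mean(f,0))@e,' pins', (np.mean(p,0)-np.mean(f,0))@e,'expect 135,180')
print('knob',plane(a,502*s,445*s,257))
w=load('w3');print('front in w3',[plane(w,u*s,v*s,14) for u,v in[(424,67),(540,67)]])
```

```text
handle [551.43201018   6.59764379]
[array([601.10955283, -25.06373671]), array([591.7211477 ,  47.81929313])] [596.41535027  11.37777821]
front [array([426.84730827, -59.31146202]), array([412.78129832,  44.50433051])]
handle x from front edge 132.34291884629656  pins 177.5734692809021 expect 135,180
knob [627.81764278  58.21750371]
front in w3 [array([428.28064637, -62.85185785]), array([408.6783841 ,  40.02092442])]
```

Run:
```python
from h import *
e=np.array([.992,.127])
for n in ['w1','w3','w5','w6','w7']:
    a=load(n);hsv=cv2.cvtColor(a['pixels'],cv2.COLOR_RGB2HSV);H,S,V=[hsv[:,:,i].astype(int) for i in range(3)]
    guess=proj(a,[551.5,5.6,86] if n=='w7' else ([532.6,3,86] if n=='w1' else [433.5,-9.5,86]))
    R,C=np.indices(V.shape)
    m=(H>8)&(H<22)&(S>110)&(np.hypot(C-guess[0],R-guess[1])<22)
    k=max(cv2.findContours(m.astype(np.uint8),0,1)[0],key=cv2.contourArea)[:,0,:]
    # extreme toward image centre-away: top disc = points; print front-most (-x) disc edge
    P=np.array([plane(a,u,v,86) for u,v in k]); d=P@e
    g=(H>60)&(H<90)&(S>70)
    # front edge of base near centre line: scan columns
    fr=[]
    for y in (-45,-35,25,33):
        for x in np.arange(395,445,.25):
            q=proj(a,[x,y,14]); 
            if 0<=q[1]<384 and 0<=q[0]<512 and g[int(round(q[1])),int(round(q[0]))]: fr.append(x*e[0]+y*e[1]); break
    b=load(n)['s']['ee_pos']
    print(n,'handle -x edge',round(d.min()+11,1),'max',round(d.max()-11,1),'front',np.round(fr,1),round(d.min()+11-np.mean(fr),1))
```

```text
w1 handle -x edge 528.9 max 527.0 front [415.9 415.7 415.4 416.4] 113.1
w3 handle -x edge 430.8 max 436.3 front [415.9 415.7 416.1 415.4] 15.1
w5 handle -x edge 433.8 max 440.6 front [416.6 415.4 416.1 415.9] 17.8
w6 handle -x edge 434.7 max 441.3 front [415.4 415.7 416.3 416.1] 18.8
w7 handle -x edge 548.4 max 546.2 front [416.1 416.4 415.8 415.6] 132.4
```

Run:
```python
from h import *
plan([(520,2,140,7.3,1,5),(520,2,66,7.3,1,5)])
```

```text
CALL [520.   2. 140.] | 0.0302, 0.0142, 0.0003, 0, 1, 0.0604, 0.0285, 0.0005, 0, 1, 0.0905, 0.0427, 0.0008, 0, 1, 0.1207, 0.057, 0.001, 0, 1, 0.1509, 0.0712, 0.0013, 0, 1
CALL [520.   2.  66.] | 0.0148, -0.0005, -0.0001, 0, 1, 0.0296, -0.001, -0.0002, 0, 1, 0.0444, -0.0016, -0.0003, 0, 1, 0.0592, -0.0021, -0.0004, 0, 1, 0.074, -0.0026, -0.0005, 0, 1
```

Request:
servo_tool(
  motion=[0.02,0.025,0,0,1,0.05,0.05,0,0,1,0.09,0.071,0.001,0,1,0.12,0.072,0.001,0,1,0.15,0.072,0.001,0,1],
)

```text
t: 38.25
ee_pos: [517.6, 1.2, 140.2]
ee_rot: [1.379, 1.535, 3.08]
wrist_force: [1.5, 0.7, -0.0]
gripper_width: 0.633
```

Request:
servo_tool(
  motion=[0,0,0,0,1,0,0,0,0,1,0,0,0,0,1,0,0,0,0,1,0,0,0,0,1],
)

```text
t: 38.75
ee_pos: [518.3, 1.4, 141.4]
ee_rot: [1.356, 1.538, 3.057]
wrist_force: [-0.5, -0.4, -0.2]
gripper_width: 0.173
```

Request:
servo_tool(
  motion=[0.02,-0.0005,0,0,1,0.05,-0.001,0,0,1,0.07,-0.002,0,0,1,0.07,-0.002,0,0,1,0.07,-0.002,0,0,1],
)

```text
t: 39.25
ee_pos: [518.6, 1.9, 72.0]
ee_rot: [1.36, 1.538, 3.062]
wrist_force: [0.6, 0.5, 0.1]
gripper_width: 0.004
```

```bash
python3 -c "
from h import *
tools()"
```

```text
39.25 [518.6   1.9  72. ] [1.36  1.538 3.062] F [0.6 0.5 0.1] w 0.004 j [ 0.31  0.42 -0.44 -0.02 -0.74 -1.74]
[[-0.032, -0.991, -0.13], [0.003, -0.13, 0.991], [-0.999, 0.032, 0.007]]
```

Push forward slowly and watch the force.

Request:
servo_tool(
  motion=[0,-0.003,0,0,1,0,-0.006,0,0,1,0,-0.008,0,0,1,0,-0.01,0,0,1,0,-0.01,0,0,1],
)

```text
t: 39.75
ee_pos: [528.9, 3.3, 72.0]
ee_rot: [1.354, 1.539, 3.055]
wrist_force: [-0.1, -0.3, -0.7]
gripper_width: 0.002
```

Request:
servo_tool(
  motion=[0,-0.001,0,0,1,0,-0.002,0,0,1,0,-0.003,0,0,1,0,-0.004,0,0,1,0,-0.005,0,0,1],
)

```text
t: 40.25
ee_pos: [532.9, 3.7, 71.6]
ee_rot: [1.374, 1.536, 3.075]
wrist_force: [-2.9, 0.6, 2.0]
gripper_width: 0.007
```

Request:
servo_tool(
  motion=[0,-0.001,0,0,1,0,-0.002,0,0,1,0,-0.003,0,0,1,0,-0.004,0,0,1,0,-0.005,0,0,1],
)

```text
t: 40.75
ee_pos: [533.2, 3.4, 71.0]
ee_rot: [1.432, 1.526, 3.132]
wrist_force: [-13.1, 0.3, 9.8]
gripper_width: 0.003
```

Request:
servo_tool(
  motion=[0,0.004,0,0,1,0,0.012,0,0,1,-0.03,0.02,0,0,-1,-0.07,0.02,0,0,-1,-0.11,0.02,0,0,-1],
)

```text
t: 41.25
ee_pos: [518.2, 0.7, 183.0]
ee_rot: [1.434, 1.526, 3.134]
wrist_force: [1.2, 0.7, -0.3]
gripper_width: 0.196
```

Request:
servo_tool(
  motion=[-0.045,0,0,0,-1,-0.09,0,0,0,-1,-0.13,0,0,0,-1,-0.13,0,0,0,-1,-0.13,0,0,0,-1],
)

```text
t: 41.75
ee_pos: [524.4, 1.0, 313.8]
ee_rot: [1.396, 1.53, 3.096]
wrist_force: [0.1, -0.2, -0.2]
gripper_width: 0.653
```

Run:
```python
from h import *
tools()
o=np.array([641.8,17.0]);e=np.array([.992,.127]);n=np.array([-.127,.992])
c=snap('scene','s8')
hsv=cv2.cvtColor(c['pixels'],cv2.COLOR_RGB2HSV);H,S,V=[hsv[:,:,i].astype(int) for i in range(3)]
R,C=np.indices(V.shape)
g=proj(c,[661,74,235]);print('guess px',g)
m=(H>5)&(H<20)&(S>90)&(np.hypot(C-g[0],R-g[1])<20)
k=max(cv2.findContours(m.astype(np.uint8),0,1)[0],key=cv2.contourArea)
M=cv2.moments(k);u,v=M['m10']/M['m00'],M['m01']/M['m00'];print('centroid',u,v,'bbox',cv2.boundingRect(k))
p=plane(c,u,v,235);d=p-o;print('knob',p,'r',np.linalg.norm(d),'ang',np.arctan2(d@e,d@n))
for a in np.arange(0,1.01,.2):
    q=o+60*(np.sin(a)*e+np.cos(a)*n);print(round(a,1),q.round(1),proj(c,[*q,235]).round(1))
print('screw top?',proj(c,[*o,210]))
cv2.imwrite('pics/s8b.png',cv2.resize(c['pixels'][140:280,200:340],(600,600),interpolation=cv2.INTER_CUBIC)[:,:,::-1])
```

```text
41.75 [524.4   1.  313.8] [1.396 1.53  3.096] F [ 0.1 -0.2 -0.2] w 0.653 j [ 0.3   0.19 -0.09 -0.01 -1.33 -1.74]
[[-0.041, -0.991, -0.129], [0.002, -0.129, 0.992], [-0.999, 0.04, 0.007]]
guess px [306.32115031 187.38356288]
centroid 306.71635610766043 187.407867494824 bbox (303, 181, 9, 14)
knob [661.73376098  74.8196789 ] r 61.159382721707104 ang 0.45932826565861357
0.0 [634.2  76.5] [300.7 181.1]
0.2 [646.2  76.8] [303.6 183.6]
0.4 [658.   74.8] [305.8 186.6]
0.6 [669.1  70.4] [307.3 189.8]
0.8 [679.2  63.9] [308.  193.2]
1.0 [687.8  55.6] [307.8 196.7]
screw top? [285.72539135 198.25007406]
```

View pics/s8b.png

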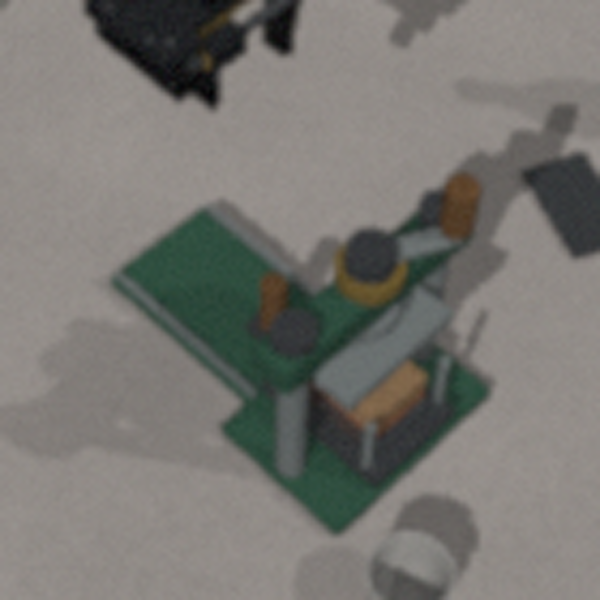

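The scene crop shows the bed home with the block under the platen. The knob is at crop (460,205), measured (661.5, 74.8), so the crank is at about 0.46 rad. Now to the knob.

Run:
```python
from h import *
plan([(661,74.5,300,7.3,-0.15,5),(661,74.5,248,7.3,-0.15,4)])
```

```text
CALL [661.  74. 300.] | 0.0013, -0.0292, 0.0111, 0, -0.15, 0.0025, -0.0584, 0.0221, 0, -0.15, 0.0038, -0.0876, 0.0332, 0, -0.15, 0.005, -0.1168, 0.0442, 0, -0.15, 0.0063, -0.146, 0.0553, 0, -0.15
CALL [661.  74. 248.] | 0.013, -0.0006, -0.0001, 0, -0.15, 0.026, -0.0011, -0.0002, 0, -0.15, 0.039, -0.0017, -0.0003, 0, -0.15, 0.0519, -0.0023, -0.0003, 0, -0.15
```

Request:
servo_tool(
  motion=[0.001,-0.03,0.011,0,-0.15,0.0025,-0.06,0.022,0,-0.15,0.004,-0.09,0.0332,0,-0.15,0.005,-0.118,0.0442,0,-0.15,0.006,-0.146,0.0553,0,-0.15],
)

```text
t: 42.3
ee_pos: [661.5, 75.0, 297.7]
ee_rot: [1.442, 1.523, -3.142]
wrist_force: [1.3, 0.3, 0.2]
gripper_width: 0.58
```

Request:
servo_tool(
  motion=[0,0,0,0,-0.15,0,0,0,0,-0.15],
)

```text
t: 42.5
ee_pos: [661.0, 75.2, 294.3]
ee_rot: [1.468, 1.518, -3.115]
wrist_force: [0.7, -0.2, -0.2]
gripper_width: 0.573
```

Run:
```python
from h import *
tools()
plan([(661,74.5,248,7.3,-0.15,5)])
```

```text
42.5 [661.   75.2 294.3] [ 1.468  1.518 -3.115] F [ 0.7 -0.2 -0.2] w 0.573 j [ 0.35  0.46  0.25 -0.02 -1.41 -1.79]
[[-0.053, -0.99, -0.129], [-0.001, -0.129, 0.992], [-0.999, 0.053, 0.005]]
CALL [661.  74. 248.] | 0.0092, -0.0005, -0.0002, 0, -0.15, 0.0185, -0.0009, -0.0004, 0, -0.15, 0.0277, -0.0014, -0.0006, 0, -0.15, 0.037, -0.0019, -0.0008, 0, -0.15, 0.0462, -0.0024, -0.0009, 0, -0.15
```

Request:
servo_tool(
  motion=[0.012,-0.001,-0.001,0,-0.15,0.026,-0.002,-0.001,0,-0.15,0.038,-0.0024,-0.001,0,-0.15,0.045,-0.0024,-0.001,0,-0.15,0.0455,-0.0024,-0.001,0,-0.15],
)

```text
t: 43.0
ee_pos: [660.2, 74.0, 247.5]
ee_rot: [1.476, 1.515, -3.107]
wrist_force: [0.5, 1.1, 0.3]
gripper_width: 0.573
```

Request:
servo_tool(
  motion=[0,0,0,0,1,0,0,0,0,1,0,0,0,0,1,0,0,0,0,1,0,0,0,0,1],
)

```text
t: 43.5
ee_pos: [660.4, 73.6, 248.1]
ee_rot: [1.49, 1.516, -3.093]
wrist_force: [0.1, -0.9, 1.0]
gripper_width: 0.264
```

Request:
servo_tool(
  motion=[0,0,0,0,1,0,0,0,0,1],
)

```text
t: 43.7
ee_pos: [660.4, 73.5, 248.0]
ee_rot: [1.49, 1.516, -3.094]
wrist_force: [0.2, -0.7, 0.4]
gripper_width: 0.271
```

```bash
cat >> h.py <<'E'
O=np.array([641.8,17.0]);E_=np.array([.992,.127]);N_=np.array([-.127,.992])
def ang():
    d=np.array(ctrl.observe()['ee_pos'])[:2]-O; return np.arctan2(d@E_,d@N_),np.linalg.norm(d)
def circ(a0,a1,n,r=60,g=1,zc=248):
    """absolute TCP targets on the circle, in chained calls of 5 rows"""
    s=ctrl.observe();p=np.array(s['ee_pos']);R=Ro.from_euler('xyz',s['ee_rot']).as_matrix()
    A=np.linspace(a0,a1,n+1)[1:]
    for i in range(0,n,5):
        q=[np.append(O+r*(np.sin(a)*E_+np.cos(a)*N_),zc) for a in A[i:i+5]]
        print('to %.2f |'%A[i:i+5][-1],', '.join('%.4g, %.4g, %.4g, 0, %g'%(*np.round(R.T@(x-p)/1000,4),g) for x in q)); p=q[-1]
E
python3 - <<'E'
from h import *
tools(); print(ang())
E
```

```text
43.7 [660.4  73.5 248. ] [ 1.49   1.516 -3.094] F [ 0.2 -0.7  0.4] w 0.271 j [ 0.35  0.48  0.17 -0.02 -1.32 -1.78]
[[-0.055, -0.99, -0.128], [-0.003, -0.128, 0.992], [-0.998, 0.055, 0.004]]
(np.float64(0.4446079918610305), np.float64(59.50013616216888))
```

Run:
```python
from h import *
circ(0.445,0.445+4,10)
```

```text
to 2.44 | -0.0011, -0.0192, -0.0139, 0, 1, -0.0018, -0.0312, -0.0346, 0, 1, -0.0021, -0.0341, -0.0582, 0, 1, -0.0018, -0.0276, -0.0812, 0, 1, -0.0011, -0.0127, -0.0998, 0, 1
to 4.45 | 0.0011, 0.0209, -0.0113, 0, 1, 0.0024, 0.0446, -0.0136, 0, 1, 0.0037, 0.0674, -0.0064, 0, 1, 0.0047, 0.0855, 0.009, 0, 1, 0.0054, 0.0962, 0.0303, 0, 1
```

Request:
servo_tool(
  motion=[-0.001,-0.019,-0.014,0,1,-0.002,-0.031,-0.0346,0,1,-0.002,-0.034,-0.058,0,1,-0.002,-0.0276,-0.081,0,1,-0.001,-0.0127,-0.1,0,1],
)

```text
t: 44.2
ee_pos: [686.5, -22.7, 248.0]
ee_rot: [1.43, 1.517, 3.131]
wrist_force: [-4.0, 9.4, 5.4]
gripper_width: 0.271
```

Run:
```python
from h import *
tools(); a=ang();print(a)
circ(a[0],a[0]+4,10)
```

```text
44.2 [686.5 -22.7 248. ] [1.43  1.517 3.131] F [-4.   9.4  5.4] w 0.271 j [ 0.2   0.52  0.23 -0.01 -1.34 -1.64]
[[-0.053, -0.99, -0.129], [0.001, -0.129, 0.992], [-0.999, 0.053, 0.007]]
(np.float64(2.42407945614503), np.float64(59.76468224882394))
to 4.42 | 0.001, 0.0206, -0.0119, 0, 1, 0.0022, 0.0442, -0.0147, 0, 1, 0.0035, 0.0671, -0.008, 0, 1, 0.0046, 0.0855, 0.0071, 0, 1, 0.0053, 0.0966, 0.0282, 0, 1
to 6.42 | 0.0003, 0.002, 0.0238, 0, 1, 0.0001, -0.0053, 0.0464, 0, 1, -0.0006, -0.0209, 0.0644, 0, 1, -0.0017, -0.0423, 0.075, 0, 1, -0.0029, -0.0661, 0.0763, 0, 1
```

Request:
servo_tool(
  motion=[0.001,0.0206,-0.012,0,1,0.002,0.0442,-0.0147,0,1,0.0035,0.067,-0.008,0,1,0.0046,0.0855,0.007,0,1,0.0053,0.0966,0.028,0,1],
)

```text
t: 44.7
ee_pos: [586.4, -8.7, 248.1]
ee_rot: [1.453, 1.519, -3.131]
wrist_force: [6.0, -2.1, -4.1]
gripper_width: 0.271
```

Request:
servo_tool(
  motion=[0,0.002,0.0238,0,1,0,-0.0053,0.0464,0,1,-0.0006,-0.021,0.0644,0,1,-0.0017,-0.0423,0.075,0,1,-0.003,-0.066,0.0763,0,1],
)

```text
t: 45.2
ee_pos: [640.4, 76.9, 248.0]
ee_rot: [1.454, 1.514, -3.129]
wrist_force: [-3.6, -3.9, 1.7]
gripper_width: 0.266
```

Run:
```python
from h import *
tools(); a=ang();print(a)
circ(a[0],a[0]+4,10)
```

```text
45.2 [640.4  76.9 248. ] [ 1.454  1.514 -3.129] F [-3.6 -3.9  1.7] w 0.266 j [ 0.36  0.44  0.12 -0.02 -1.3  -1.8 ]
[[-0.057, -0.99, -0.129], [-0.001, -0.129, 0.992], [-0.998, 0.057, 0.007]]
(np.float64(0.10376685291869638), np.float64(59.88530071159326))
to 2.10 | -0.0013, -0.0227, -0.0071, 0, 1, -0.0024, -0.0408, -0.0225, 0, 1, -0.0032, -0.0515, -0.0438, 0, 1, -0.0034, -0.053, -0.0676, 0, 1, -0.0031, -0.0452, -0.0901, 0, 1
to 4.10 | 0.0008, 0.016, -0.0177, 0, 1, 0.002, 0.0376, -0.0277, 0, 1, 0.0033, 0.0613, -0.0286, 0, 1, 0.0046, 0.0836, -0.0201, 0, 1, 0.0057, 0.1008, -0.0036, 0, 1
```

Request:
servo_tool(
  motion=[-0.0013,-0.0227,-0.007,0,1,-0.0024,-0.041,-0.0225,0,1,-0.003,-0.0515,-0.044,0,1,-0.0034,-0.053,-0.0676,0,1,-0.003,-0.045,-0.09,0,1],
)

```text
t: 45.7
ee_pos: [697.0, -5.5, 248.0]
ee_rot: [1.413, 1.513, 3.115]
wrist_force: [-5.9, 7.7, 5.4]
gripper_width: 0.264
```

Request:
servo_tool(
  motion=[0.001,0.016,-0.0177,0,1,0.002,0.0376,-0.0277,0,1,0.003,0.0613,-0.0286,0,1,0.0046,0.0836,-0.02,0,1,0.0057,0.1008,-0.0036,0,1],
)

```text
t: 46.2
ee_pos: [596.9, -24.2, 248.0]
ee_rot: [1.447, 1.514, -3.137]
wrist_force: [5.9, -0.5, -2.5]
gripper_width: 0.268
```

Run:
```python
from h import *
tools(); a=ang();print(a[0]%(2*np.pi)+2*np.pi,a[1])
circ(a[0],a[0]+1.9,6)
```

```text
46.2 [596.9 -24.2 248. ] [ 1.447  1.514 -3.137] F [ 5.9 -0.5 -2.5] w 0.268 j [ 0.22  0.36 -0.01 -0.01 -1.25 -1.66]
[[-0.056, -0.99, -0.128], [-0.0, -0.128, 0.992], [-0.998, 0.056, 0.007]]
10.380046824006627 60.926706116298966
to -0.60 | 0.0006, 0.0076, 0.0175, 0, 1, 0.0009, 0.0102, 0.0363, 0, 1, 0.0008, 0.0069, 0.0549, 0, 1, 0.0004, -0.0021, 0.0715, 0, 1, -0.0003, -0.0158, 0.0846, 0, 1
to -0.29 | -0.0009, -0.0171, 0.0081, 0, 1
```

Request:
servo_tool(
  motion=[0.0006,0.0076,0.0175,0,1,0.001,0.01,0.0363,0,1,0.001,0.007,0.055,0,1,0,-0.002,0.0715,0,1,0,-0.0158,0.0846,0,1],
)

```text
t: 46.7
ee_pos: [601.0, 61.8, 248.0]
ee_rot: [1.48, 1.512, -3.104]
wrist_force: [1.3, -8.0, 0.1]
gripper_width: 0.266
```

Run:
```python
from h import *
tools(); a=ang();print(a[0]+4*np.pi,a[1])
circ(a[0],14.15-4*np.pi,9)
```

```text
46.7 [601.   61.8 248. ] [ 1.48   1.512 -3.104] F [ 1.3 -8.   0.1] w 0.266 j [ 0.36  0.38  0.01 -0.02 -1.26 -1.8 ]
[[-0.059, -0.99, -0.128], [-0.002, -0.128, 0.992], [-0.998, 0.059, 0.005]]
11.954791453866711 60.54804361379756
to 0.61 | -0.0007, -0.0132, 0.0064, 0, 1, -0.0015, -0.0273, 0.0099, 0, 1, -0.0024, -0.0419, 0.01, 0, 1, -0.0033, -0.056, 0.0064, 0, 1, -0.0041, -0.0689, -0.0004, 0, 1
to 1.58 | -0.0007, -0.0108, -0.0097, 0, 1, -0.0012, -0.019, -0.0218, 0, 1, -0.0016, -0.024, -0.0355, 0, 1, -0.0018, -0.0256, -0.0501, 0, 1
```

Request:
servo_tool(
  motion=[-0.0007,-0.013,0.0064,0,1,-0.0015,-0.0273,0.01,0,1,-0.0024,-0.042,0.01,0,1,-0.0033,-0.056,0.0064,0,1,-0.004,-0.069,-0.0004,0,1],
)

```text
t: 47.2
ee_pos: [668.6, 70.3, 248.0]
ee_rot: [1.501, 1.506, -3.082]
wrist_force: [-6.4, -2.7, 3.9]
gripper_width: 0.269
```

Run:
```python
from h import *
tools(); a=ang();print(a[0]+4*np.pi,a[1])
circ(a[0],14.14-4*np.pi,5)
```

```text
47.2 [668.6  70.3 248. ] [ 1.501  1.506 -3.082] F [-6.4 -2.7  3.9] w 0.269 j [ 0.34  0.5   0.2  -0.02 -1.34 -1.77]
[[-0.065, -0.99, -0.129], [-0.004, -0.129, 0.992], [-0.998, 0.065, 0.005]]
13.158954696592149 59.68086406508256
to 1.57 | -0.0006, -0.0092, -0.0072, 0, 1, -0.0011, -0.0166, -0.0164, 0, 1, -0.0015, -0.0221, -0.0268, 0, 1, -0.0018, -0.0254, -0.038, 0, 1, -0.0019, -0.0265, -0.0497, 0, 1
```

Request:
servo_tool(
  motion=[-0.0006,-0.009,-0.007,0,1,-0.001,-0.0166,-0.0164,0,1,-0.0015,-0.022,-0.0268,0,1,-0.002,-0.0254,-0.038,0,1,-0.002,-0.0265,-0.0497,0,1],
)

```text
t: 47.7
ee_pos: [700.5, 26.5, 248.0]
ee_rot: [1.458, 1.502, -3.123]
wrist_force: [-6.8, 5.5, 3.6]
gripper_width: 0.266
```

Run:
```python
from h import *
tools(); a=ang();print(a[0]+4*np.pi,a[1])
c=snap('scene','s9'); cv2.imwrite('pics/s9b.png',cv2.resize(c['pixels'][160:300,220:360],(600,600),interpolation=cv2.INTER_CUBIC)[:,:,::-1])
```

```text
47.7 [700.5  26.5 248. ] [ 1.458  1.502 -3.123] F [-6.8  5.5  3.6] w 0.266 j [ 0.26  0.55  0.29 -0.02 -1.38 -1.7 ]
[[-0.069, -0.989, -0.13], [-0.001, -0.13, 0.991], [-0.998, 0.068, 0.008]]
14.10353028027442 59.4841224658674
```

View pics/s9b.png

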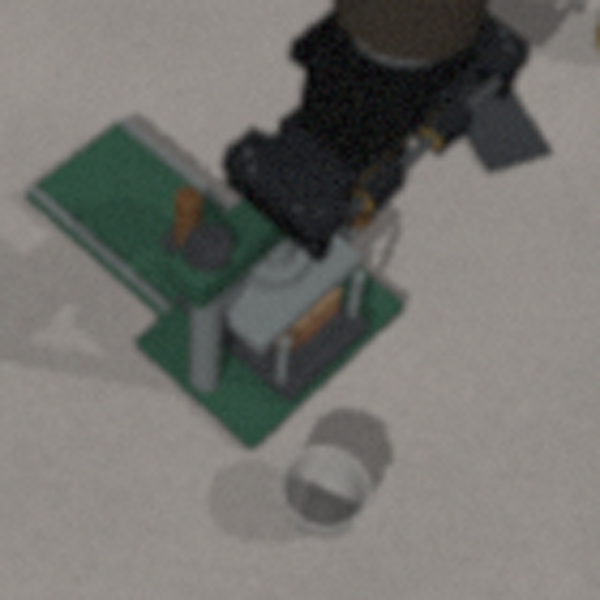

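The scene crop shows the platen down on the block, with the crank at +x and the gripper on the knob. TCP angle 14.10 against a target of 14.14. A small nudge, then release.

Request:
servo_tool(
  motion=[0,0,-0.0015,0,1,0,0,-0.003,0,1,0,0,-0.003,0,1],
)

```text
t: 48.05
ee_pos: [700.8, 23.7, 248.1]
ee_rot: [1.441, 1.501, -3.141]
wrist_force: [-3.9, 3.9, 2.4]
gripper_width: 0.266
```

Request:
servo_tool(
  motion=[0,0,0,0,-0.15,0,0,0,0,-0.15,0,0,0,0,-0.15,0,0,0,0,-0.15,0,0,0,0,-0.15],
)

```text
t: 48.55
ee_pos: [701.0, 23.5, 248.0]
ee_rot: [1.441, 1.502, -3.141]
wrist_force: [-0.5, -0.5, -0.2]
gripper_width: 0.557
```

Request:
servo_tool(
  motion=[-0.015,0,0,0,-0.15,-0.035,0,0,0,-0.15,-0.055,0,0,0,-0.15,-0.075,0,0,0,-0.15,-0.085,0,0,0,-0.15],
)

```text
t: 49.05
ee_pos: [707.5, 23.3, 335.0]
ee_rot: [1.438, 1.505, 3.139]
wrist_force: [0.0, 0.3, 0.4]
gripper_width: 0.572
```

Request:
servo_tool(
  motion=[0,0.03,0,0,-0.15,0,0.065,-0.03,0,-0.15,0,0.11,-0.06,0,-0.15,0,0.14,-0.09,0,-0.15,0,0.16,-0.12,0,-0.15],
)

```text
t: 49.55
ee_pos: [562.3, -117.7, 345.2]
ee_rot: [1.436, 1.506, 3.137]
wrist_force: [0.6, -0.2, 0.4]
gripper_width: 0.577
```

Run:
```python
from h import *
tools()
c=snap('scene','s10'); cv2.imwrite('pics/s10b.png',cv2.resize(c['pixels'],(800,600),interpolation=cv2.INTER_CUBIC)[:,:,::-1])
hsv=cv2.cvtColor(c['pixels'],cv2.COLOR_RGB2HSV);H,S,V=[hsv[:,:,i].astype(int) for i in range(3)]
R,C=np.indices(V.shape)
g=proj(c,[701,25,235]);print(g)
m=(H>5)&(H<20)&(S>90)&(np.hypot(C-g[0],R-g[1])<16)
k=max(cv2.findContours(m.astype(np.uint8),0,1)[0],key=cv2.contourArea)
M=cv2.moments(k);p=plane(c,M['m10']/M['m00'],M['m01']/M['m00'],235);d=p-O;print('knob',p,np.linalg.norm(d),np.arctan2(d@E_,d@N_)+4*np.pi,cv2.boundingRect(k))
```

```text
49.55 [ 562.3 -117.7  345.2] [1.436 1.506 3.137] F [ 0.6 -0.2  0.4] w 0.577 j [ 0.07  0.28  0.1  -0.01 -1.46 -1.51]
[[-0.065, -0.989, -0.13], [0.0, -0.13, 0.992], [-0.998, 0.064, 0.009]]
[302.61423091 205.3494874 ]
knob [701.96660465  25.62576754] 60.78177507123229 14.12210405624361 (299, 199, 9, 15)
```

View pics/s10b.png

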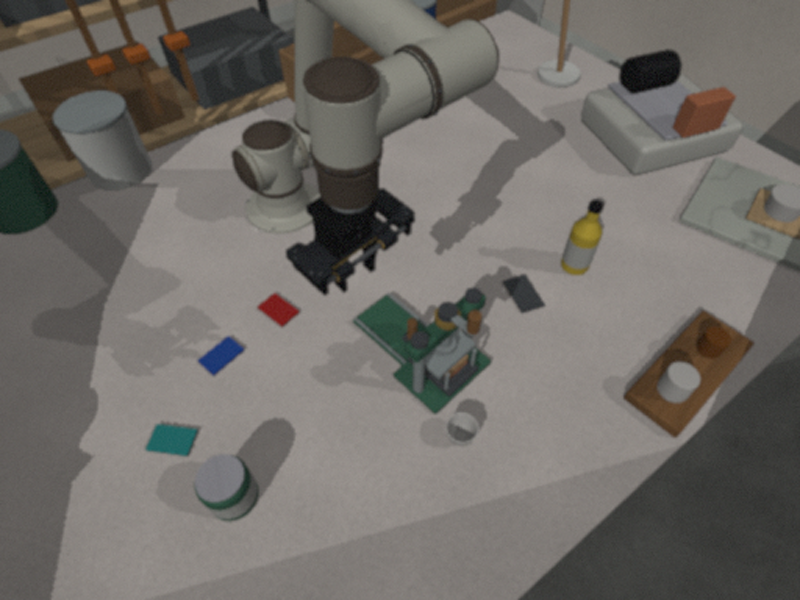

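The final scene view shows the crank at about 14.12 rad with the knob at (474,320), and the platen on the stack at (450,360). The bottle, tin, bowl, decoys and spare separator have not moved, and the arm is clear. Handing in.

```bash
python3 -c "
from plant import ctrl
print(ctrl.hand_in())"
```

```text
the job is handed in; nothing more can be done
None
```

The press job is done and handed in; no verdict came back. I pulled the bed out and built the stack of two blanks (no third was in view), one separator between them, and the block on top. I pushed the bed home, wound the crank down, let go and moved the arm clear.

**What went wrong and was mended:**
- My first grip on the handle moved off before the fingers had shut, so I opened and gripped again. The bed then came out to its end stop.
- The block was knocked a few centimetres aside during the run. I found it again by camera before picking it up.

**Last checks:**
- **Stack:** before the bed went in, the top blank lay within about 1 mm of the bed's middle and square to it. The block read about 2 mm towards the robot.
- **Bed home:** the camera put the bed about 2–3 mm short, which disagreed. A second push of 13 N with the fingers shut hardly moved it (0.3 mm) and put the handle at its home position, so I took it as fully home.
- **Crank:** the camera put it at about 14.12 rad. Contact should come at 12.57 rad for a 42 mm stack, so it went about 1.56 rad past, a quarter turn. Contact is worked out from the given dimensions; I did not measure it by force.
- **Everything else:** the bottle, tin, bowl, look-alikes and spare separator appear unmoved in the last picture. Forces at the ends of the moves stayed around 25 N or less, and the run took about 50 s.

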